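# Pack the hair clip and latch the jewelry box

### The arm

A 6-joint arm with a two-finger parallel gripper is mounted at the origin on the work surface. World frame = base frame: x ahead of the robot, y to its left, z up, the work surface at z = 0. Lengths are in m, angles in rad, forces in N, time in s.
With the tool pointing down it reaches from about 0.375 to 0.9 m from the base axis. Payload 3.1 kg.
Tool frame: the origin (TCP) lies on the centre line of the jaws, within the pads' length; the fingertips stand robot.finger_overhang ahead of it and the grasp point (between the pads) lies 2 mm behind it (robot.finger_overhang is the distance from the TCP to the fingertips, in m); z points along the fingers, y is the direction in which the jaws open and shut (so a half turn about z gives the same grasp; the last joint's range is limited). The gripper opens to 87 mm and grips with 3 to 60 N. Pads are 19 mm wide; open, the fingers measure 117 mm over their backs; the gripper's body (75 mm by 190 mm) begins 51 mm behind the grasp point.
Start: joints at [-1.323, 0.527, 1.433, -0, 1.181, -0.178], TCP at [0.258, -0.569, 0.21] pointing down, gripper open.
Joint ranges: [-3.08, 3.08], [-0.75, 2.2], [0.22, 2.44], [-1.43, 4.57], [0, 2.65], [-2.85, 2.85]. Speed limits (rad/s): [2.79, 2.79, 3.14, 3.14, 3.14, 3.14].

### API

Orientations are given as a unit quaternion [x, y, z, w].
In Python, from rig import robot gives the robot as it stands. The module is installed in compiled form; this text tells all that it offers.
- The arm moves only by the tool step_arm, never from a script. Its arguments are lists of equal length, an entry for each row: "slide": the shift along the tool's x, y, z in mm, a list of three; "twist": the turn about the tool's z in degrees. A call has 1 to 20 rows; each row shifts and turns the commanded pose from where the row before left it, along the tool's axes as they then stand; what a row does not reach is not made up. A row lasts 1/12 s, in which the tool goes at most 41.7 mm and 7.16 degrees, less where a joint would pass 70% of its speed; a pose out of reach is approached as far as the arm can. A call is refused whole if a number of a shift passes 41.7 or a number of a turn 7.16, either way. A call with a gripper value outside its range is refused whole. "jaw" is the finger opening in mm, from 0 to 87, set as the call begins (left out, the last holds). The fingers move at their own pace and stop on an object; "force" is the grip in N (left out, the last holds). Time passes only in rows, so rows that do not move let the fingers close. It gives the time, the measured TCP pose, the force and the opening at its end, in the units of the state.
- robot.get_obs(): the state, without advancing time (a new reading comes with each control period).
- robot.camera(name): name is "scene" or "top" or "wrist"; returns a dict with "color" (420x560x3 uint8, blue, green, red), "depth" (420x560 float32, m along the optical axis (not along the pixel's ray), 0 where there is no reading), "camera_matrix" (3x3 intrinsics, pixels), "k1" (the pictures are not rectified: a ray, as slopes to the right and down, at radius r is drawn at 1 + k1 r^2 times it, then the intrinsics apply), "origin" and "orientation" of the camera in the world. Camera axes: x right, y down, z forward; pixel columns grow to the right and rows downward; lengths in m; the calibration is good to about 2 mm. A picture is of the moment at which its call begins.
- robot.hand_in(): hands the job in, once; it reports no verdict.
The state is a dict: "time": time; "q": joint angles; "joint_velocities": joint speeds; "joint_torque": joint torques, N m; "position": TCP position; "tool_rot": TCP orientation; "ft_force": force on the tool from outside, world axes, zero at the start; "moment": the same for the moment, N m; "grip_width": finger opening in m.
Only numpy, scipy, OpenCV 4.12 (cv2) and the standard library are available. Lean on these libraries where they do the work, as an engineer would, in place of code of your own. Each camera call takes 0.05 s, during which the arm holds its last target.

### The job

Put the steel hair clip into the open jewelry box, then swing the stay lever at the box's side over towards the front so that it no longer blocks the lid, and shut the lid without slamming it. Then press the lid fully down against its springs by the latch knob at its front and, while pressing, turn the knob clockwise as far as it goes, so that the latch holds the lid shut when you let go. Leave the dish, bottle, organizer and hairbrush where they are.

Things in the scene. Friction and masses are not known exactly. Their poses are not given: they have to be found in the camera images.
- box: Wooden jewelry box, fixed: 140 mm deep (own x), 220 mm wide (own y), 75 mm high, walls and floor 8 mm thick, open on top. Origin at the centre of its underside; its front (own -x) faces the robot, +y is its left side seen from the robot, z up. The lid is hinged along the far (+x) rim.
- pins_mid (a point): Point on the rim of the box's front wall, midway between two steel spring pins (7 mm thick, 85 mm to either side) that stick up 9 mm from the rim. They carry the lid about 12 mm ajar at its front; pressing it right down against them by the latch knob takes about 10 N.
- lid (a joint): Lid angle (rad): 0 shut flat on the rim, about 0.07 resting ajar on the spring pins, 1.57 upright, at most 1.8. The hinge is stiff (0.28 N m of friction), so the lid stays where it is left. While the stay lever stands up the lid cannot be lowered past about 1.3. Held shut by the latch it reads about 0.015 to 0.02.
- lid_hinge (a point): Middle of the hinge axis: 70 mm behind the box centre, at rim height (75 mm above the dresser). The axis runs along y. The frame turns with the lid; with the lid shut it is that of the box.
- lid_edge (a point): Middle of the lid's free front edge, on its outer face. The lid is a board 150 mm long from the hinge axis, 220 mm wide, 12 mm thick; its underface passes through the hinge axis. A steel plate 70 mm wide at its middle sticks out 38 mm past this edge and carries the latch knob; the rest of the outer face is bare and can be pushed from outside, left or right of the plate.
- stay (a joint): Angle of the stay lever (rad): 0 standing up under a steel pin of the lid (lid blocked), 1.2 swung over towards the box front (lid free). It stays where it is left (0.06 N m of friction).
- stay_grip (a point): Middle of the free part of the stay lever's handle, a level round bar 10 mm thick that sticks out 70 mm along y at the box's right (-y) side. This point is 56 mm out from the side wall, 17 mm behind the box centre, 64 mm above the dresser at angle 0. The lever turns about an axis along y 34 mm below the bar; swung over, the bar is 32 mm nearer the front and 42 mm above the dresser.
- latch (a joint): Angle of the latch knob (rad): 0 open, growing clockwise from above to 1.3, fully turned. Below the plate it carries a tongue, along the box front at 0, that must pass below a steel lip on the box front: it passes only while the lid is pressed right down, else it strikes the lip at about 0.4 rad and the grip slips. It turns easily and stays where it is left.
- latch_grip (a point): Centre of the latch knob, an upright round steel post 24 mm across and 34 mm high on the outer face of the lid's front plate (flush with the lid's outer face), a small nose at its foot pointing along the tongue. This point is 19 mm off that face, 170 mm from the hinge axis, on the lid's centre line; own z is the lid's outward normal. With the lid shut it is 106 mm above the dresser.
- clip_center (a point): Centre of the steel hair clip, 90 mm long (own x), 24 mm wide (own y), 18 mm high plus a 3 mm thumb tab near one end, 50 g, lying flat on the dresser; this point is 9 mm above its underside.
- dish: White ceramic ring dish, 84 mm across, 26 mm high; origin under its centre. Leave alone.
- bottle: Green glass stoppered bottle, 68 mm across, 158 mm high; origin under its centre. Leave alone.
- organizer: Clear acrylic lipstick organizer, 90 x 150 x 55 mm, lipsticks up to 72 mm high; origin under its centre. Leave alone.
- brush: Wooden hairbrush lying bristles up, 217 mm long along its own x, 62 mm wide, 40 mm high; origin where handle meets head, on the underside. Leave alone.
There are look-alikes about, which are no part of the job. There is more than one size of the part that bears clip_center; the job needs the middle-sized.

How it is judged:
On the way, in this order (a step that is already met when the one before it is completed fails the run):
1. the hair clip lies in the box, let go, with the lid still open (x of clip_center in the frame of box between -0.06 and 0.06 m and y of clip_center in the frame of box between -0.1 and 0.1 m and z of clip_center in the frame of box below 0.06 m and contact force between the fingers and clip below 0.05 N and value of joint lid above 0.8 rad), for 0.2 s.
2. the lid is lowered on to its springs (value of joint lid below 0.1 rad), for 0.1 s.
At the end, for the whole second after the job is handed in: The hair clip lies inside the box, the latch knob is turned clockwise by more than 1.0 rad (of 1.3), and the lid stays shut within 0.03 rad by the latch alone, at rest (x of clip_center in the frame of box between -0.06 and 0.06 m and y of clip_center in the frame of box between -0.1 and 0.1 m and z of clip_center in the frame of box below 0.06 m and value of joint lid below 0.03 rad and value of joint latch above 1 rad and velocity of joint lid between -0.05 and 0.05 rad/s); the robot touches nothing.
It fails at once if the lid is slammed (faster than 2.5 rad/s while closing) (velocity of joint lid below -2.5 rad/s).
It fails at once if the dish is pushed more than 30 mm away (distance of dish from where it was at the start of the episode above 0.03 m).
It fails at once if the bottle is pushed more than 30 mm away (distance of bottle from where it was at the start of the episode above 0.03 m).
It fails at once if the organizer is pushed more than 30 mm away (distance of organizer from where it was at the start of the episode above 0.03 m).
It fails at once if the brush is pushed more than 30 mm away (distance of brush from where it was at the start of the episode above 0.03 m).
It also fails if it takes over 72 s, if anything falls off the work surface, if the arm or the gripper's body presses on something with over 40 N, if the wrist force passes 120 N, or if a joint passes its speed limit or range.

## Working session

There is one attempt and no reset: what is moved stays moved. The work goes in short steps, Python scripts to look and compute and a tool call to move; the robot and the scene stay as the last step left them, time stands still between calls to the robot, and variables do not carry over. Pictures are saved under pics/ and viewed, and the job is handed in when it is done.

Besides the shell and the picture viewer there is one more tool, called after "Emit:" by a JSON object that holds its "fn" and its "kwargs". step_arm: Moves the arm, as the interface text tells. Its arguments: {"type":"object","properties":{"slide":{"type":"array","items":{"type":"array","items":{"type":"number"}}},"twist":{"type":"array","items":{"type":"number"}},"jaw":{"type":"number"},"force":{"type":"number"}},"required":["slide","twist"]}

```bash
mkdir -p pics
cat > h.py <<'E'
import numpy as np,cv2,pickle
from scipy.spatial.transform import Rotation as R
from rig import robot
def snap(n,tag):
    c=robot.camera(n); cv2.imwrite(f'pics/{tag}.png',c['color']); pickle.dump(c,open(f'pics/{tag}.pkl','wb')); return c
def load(tag): return pickle.load(open(f'pics/{tag}.pkl','rb'))
def ray(c,u,v):
    K=np.array(c['camera_matrix']); k=float(c['k1'])
    p=cv2.undistortPoints(np.array([[[u,v]]],float),K,np.array([k,0,0,0,0]))[0,0]
    d=R.from_quat(c['orientation']).apply([p[0],p[1],1]); return np.array(c['origin']),d
def plane(c,u,v,z):
    o,d=ray(c,u,v); return o+d*(z-o[2])/d[2]
def dep(c,u,v):
    o,d=ray(c,u,v); return o+d*float(c['depth'][int(round(v)),int(round(u))])
def two(c1,p1,c2,p2):
    o1,d1=ray(c1,*p1);o2,d2=ray(c2,*p2)
    s=np.linalg.lstsq(np.c_[d1,-d2],o2-o1,rcond=None)[0]
    a=o1+d1*s[0];b=o2+d2*s[1]; return (a+b)/2,np.linalg.norm(a-b)
def proj(c,P):
    r=R.from_quat(c['orientation']).inv()
    q=r.apply(np.array(P)-np.array(c['origin'])); s=q[:2]/q[2]; s=s*(1+c['k1']*(s@s)); K=np.array(c['camera_matrix'])
    return K[:2,:2]@s+K[:2,2]
E
python3 - <<'E'
from h import *
for n in('scene','top','wrist'):
    c=snap(n,n+'0'); print(n,c['origin'],c['orientation'],c['k1'],c['camera_matrix'])
o=robot.get_obs(); print(o); print(robot.finger_overhang)
E
```

```text
scene [0.63604509 0.65575677 0.74498496] [ 0.04233276  0.9124499  -0.40635572 -0.0227628 ] -0.08711066436690755 [[387.30221237   0.         277.58958618]
 [  0.         387.30221237 210.24149035]
 [  0.           0.           1.        ]]
top [ 0.45248463 -0.04208144  1.65792971] [ 0.71711672 -0.69637506  0.02667978 -0.0096735 ] -0.10712451407153521 [[516.01318597   0.         270.58521756]
 [  0.         516.01318597 214.39731499]
 [  0.           0.           1.        ]]
wrist [ 0.33473403 -0.53480427  0.38326993] [ 0.83112277 -0.53493348 -0.0830869   0.12719152] -0.04907551549154792 [[320.69947709   0.         276.45151883]
 [  0.         320.69947709 212.09741526]
 [  0.           0.           1.        ]]
{'time': 0.15, 'q': array([-1.32349831e+00,  5.28227433e-01,  1.43361188e+00, -2.08197061e-05,
        1.18139639e+00, -1.78527017e-01]), 'joint_velocities': array([-0.00139617, -0.00294819, -0.00545392, -0.00100755,  0.00151746,
        0.00129898]), 'joint_torque': array([ 2.23989609e-04, -4.40431237e+01, -1.76841867e+01,  6.33929903e-02,
        5.52111212e-02, -9.40676341e-05]), 'position': array([ 0.25803082, -0.56860892,  0.20881069]), 'tool_rot': array([ 9.77418458e-01,  2.11311341e-01, -3.78645084e-05, -8.20706317e-04]), 'ft_force': array([0.41247498, 1.32686182, 0.35431031]), 'moment': array([ 0.02498175, -0.02123197,  0.02288646]), 'grip_width': 0.0872450392581031}
0.017
```

View pics/scene0.png

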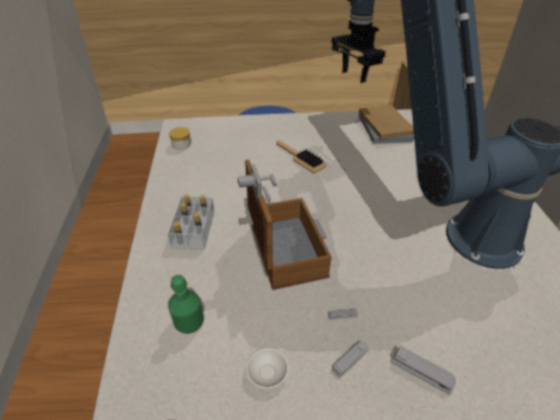

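View pics/top0.png

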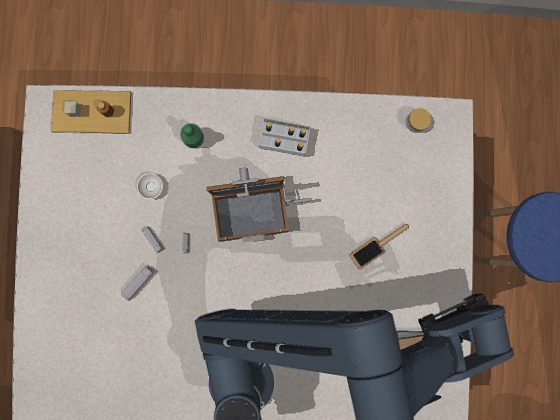

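View pics/wrist0.png

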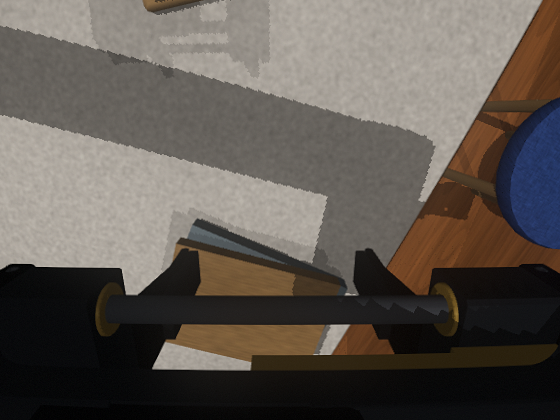

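The top view has three clip candidates: small at (185,242), middle at (151,238) and large at (137,282). In the scene view they are at (343,314), (350,358) and (423,368). By the description I want the middle one, so next I'll measure the lengths and check a close crop.

Run:
```python
from h import *
t=load('top0');s=load('scene0')
a=cv2.resize(t['color'][205:310,110:210],None,fx=4,fy=4,interpolation=cv2.INTER_CUBIC)
b=cv2.resize(s['color'][290:400,310:470],None,fx=2.4,fy=2.4,interpolation=cv2.INTER_CUBIC)
H=max(a.shape[0],b.shape[0]); o=np.zeros((H,a.shape[1]+b.shape[1],3),np.uint8); o[:a.shape[0],:a.shape[1]]=a;o[:b.shape[0],a.shape[1]:]=b
cv2.imwrite('pics/clips.png',o)
c=cv2.resize(t['color'][155:255,195:335],None,fx=5.5,fy=5.5,interpolation=cv2.INTER_CUBIC);cv2.imwrite('pics/boxtop.png',c)
c=cv2.resize(s['color'][150:290,220:345],None,fx=4.2,fy=4.2,interpolation=cv2.INTER_CUBIC);cv2.imwrite('pics/boxsc.png',c)
for u,v in((185,242),(151,238),(137,282)): print(dep(t,u,v))
for u,v in((343,314),(350,358),(423,368)): print(dep(s,u,v))
# mask in top: depth-based heights
hsv=cv2.cvtColor(t['color'],cv2.COLOR_BGR2HSV)
Z=np.zeros((420,560))
```

```text
[0.44165891 0.1894222  0.01202147]
[0.45103246 0.29702769 0.01956592]
[0.31055945 0.33612659 0.0218283 ]
[0.44238324 0.19769794 0.01270588]
[0.45156301 0.30321383 0.0174344 ]
[0.31580236 0.34472139 0.02677731]
```

View pics/clips.png

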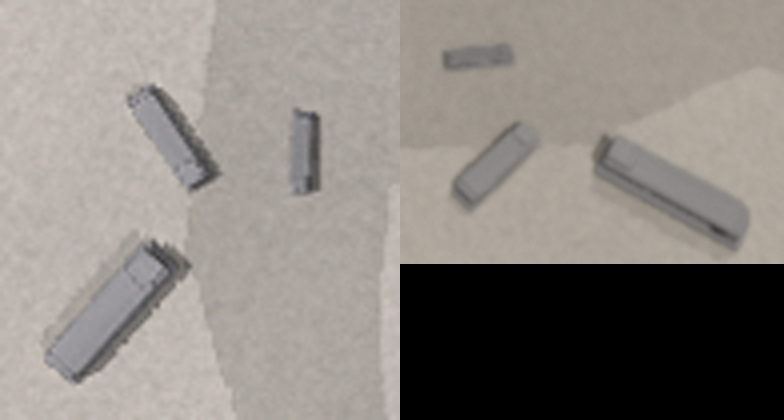

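View pics/boxtop.png

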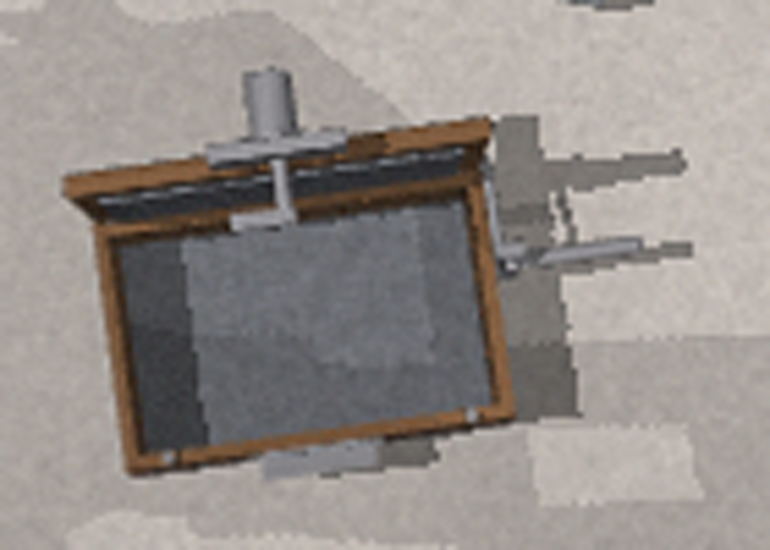

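View pics/boxsc.png

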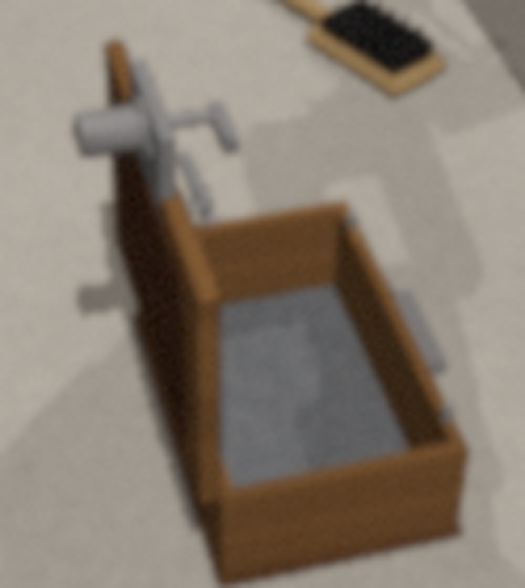

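The crops show three clips: the tab ends are darker, and the middle one runs diagonally. The lid is about upright, with its knob pointing backwards. The two pins are on the front rim and the stay bar sticks out on the right.

Run:
```python
from h import *
t=load('top0');s=load('scene0')
def cl(c,x0,x1,y0,y1,z):
    im=c['color'][y0:y1,x0:x1].astype(int)
    # grey-blue clip vs warm surface: b - r
    d=im[:,:,0]-im[:,:,2]; br=im.sum(2)/3
    m=((d>-4)&(br>70)).astype(np.uint8)
    n,l,st,ce=cv2.connectedComponentsWithStats(m)
    for i in range(1,n):
        if st[i,4]<60: continue
        r=cv2.minAreaRect(np.argwhere(l==i)[:,::-1].astype(np.float32))
        b=cv2.boxPoints(r)+[x0,y0]; P=np.array([plane(c,u,v,z)for u,v in b])
        e=[np.linalg.norm(P[(k+1)%4]-P[k])for k in range(4)]
        k=int(np.argmax(e)); dd=P[(k+1)%4]-P[k]
        print(np.round(b.mean(0),1),st[i,4],P.mean(0).round(4),np.round(e,4),'yaw',np.degrees(np.arctan2(dd[1],dd[0])).round(1))
print('top');cl(t,110,210,205,310,.018)
print('scene');cl(s,310,470,290,400,.018)
def f(c,x,y,o,k): return o[0]+(x+.5)/k-.5,o[1]+(y+.5)/k-.5
print('rim')
for n,(x,y) in dict(fl=(130,472),fr=(513,416),bl=(97,232),pinL=(170,457),pinR=(472,413)).items():
    u,v=f(t,x,y,(195,155),5.5); print(n,plane(t,u,v,.075 if 'pin' not in n else .084).round(4))
for n,(x,y) in dict(fl=(462,448),fr=(348,206)).items():
    u,v=f(s,x,y,(220,150),4.2); print(n,plane(s,u,v,.075).round(4))
for n,p,q in (('fl',(130,472),(462,448)),('fr',(513,416),(348,206)),('pinL',(170,457),(448,412)),('pinR',(472,413),(352,218))):
    print(n,two(t,f(t,*p,(195,155),5.5),s,f(s,*q,(220,150),4.2)))
```

```text
top
[152.2 239. ] 214 [0.4481 0.2935 0.018 ] [0.0252 0.0894 0.0251 0.0894] yaw -143.1
[185.  242.5] 110 [0.4401 0.1885 0.018 ] [0.0191 0.0602 0.0191 0.0602] yaw 2.0
[137.4 282.4] 427 [0.309  0.3357 0.018 ] [0.1263 0.0349 0.1262 0.0349] yaw -40.0
scene
rim
fl [0.45  0.079 0.075]
fr [ 0.4874 -0.1334  0.075 ]
bl [0.5834 0.1019 0.075 ]
pinL [0.459  0.0564 0.084 ]
pinR [ 0.4883 -0.1101  0.084 ]
fl [0.4562 0.0824 0.075 ]
fr [ 0.4891 -0.1256  0.075 ]
fl (array([0.45241045, 0.07866423, 0.0698958 ]), np.float64(0.005010834671041418))
fr (array([ 0.48757589, -0.13385268,  0.06791087]), np.float64(5.91595540457124e-05))
pinL (array([0.45913779, 0.05685227, 0.07653738]), np.float64(0.0002724816637878709))
pinR (array([ 0.48863876, -0.11043294,  0.07780686]), np.float64(0.000503853374782914))
```

Emit:
{"fn": "step_arm", "kwargs": {"slide": [[26.5, -28.7, 0], [26.5, -28.7, 0], [26.5, -28.7, 0], [26.5, -28.7, 0], [26.5, -28.7, 0], [26.5, -28.7, 0], [26.5, -28.7, 0], [26.5, -28.7, 0], [26.5, -28.7, 0], [26.5, -28.7, 0], [26.5, -28.7, 0], [26.5, -28.7, 0], [26.5, -28.7, 0], [26.5, -28.7, 0]], "twist": [0, 0, 0, 0, 0, 0, 0, 0, 0, 0, 0, 0, 0, 0]}}

```text
time: 1.32
position: [0.4302, -0.0481, 0.2096]
tool_rot: [0.977, 0.211, 0.0, 0.0]
ft_force: [0.3, -0.5, -0.5]
grip_width: 0.0872
```

Emit:
{"fn": "step_arm", "kwargs": {"slide": [[9.7, -38, 0], [9.7, -38, 0], [9.7, -38, 0], [9.7, -38, 0], [9.7, -38, 0], [9.7, -38, 0], [9.7, -38, 0], [9.7, -38, 0], [0, 0, 0]], "twist": [0, 0, 0, 0, 0, 0, 0, 0, 0]}}

```text
time: 2.07
position: [0.3736, 0.2647, 0.2097]
tool_rot: [0.977, 0.215, 0.001, -0.002]
ft_force: [0.0, -0.0, 0.3]
grip_width: 0.087
```

```bash
cat >> h.py <<'E'
def st(o=None):
    o=o or robot.get_obs(); X=R.from_quat(o['tool_rot']).as_matrix()
    yaw=np.degrees(np.arctan2(X[1,0],X[0,0])); print('t',round(o['time'],2),'pos',np.round(o['position'],4),'yaw',yaw.round(2),'q',np.round(o['q'],2),'F',np.round(o['ft_force'],1),'w',round(o['grip_width'],4),'tilt',np.round(X[:2,2],3)); return o,X,yaw
def togo(P,yaw=None):
    o,X,y=st(); d=X.T@(np.array(P)-o['position'])*1000; print('togo mm',d.round(1), 'twist', None if yaw is None else np.round((y-yaw+180)%360-180,1))
    if yaw is not None: # slide after twisting
        a=np.radians(yaw); M=np.array([[np.cos(a),np.sin(a),0],[np.sin(a),-np.cos(a),0],[0,0,-1]]).T
        print('after twist',(M.T.T@(np.array(P)-o['position'])*1000).round(1))
E
python3 - <<'E'
from h import *
st(); snap('wrist','w1')
E
```

```text
t 2.07 pos [0.3736 0.2647 0.2097] yaw 24.81 q [0.37 0.3  1.84 0.   1.   1.51] F [ 0.  -0.   0.3] w 0.087 tilt [0.001 0.003]
```

View pics/w1.png

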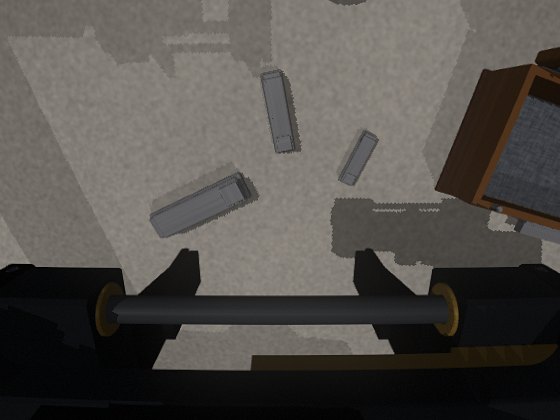

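The wrist view shows the middle clip at (280,111), the large one at (200,205), the small one at (358,158), and the box at upper right. The next step is to measure the middle clip here and triangulate it with the top view.

Run:
```python
from h import *
w=load('w1');t=load('top0')
x0,y0,x1,y1=245,55,315,165
im=w['color'][y0:y1,x0:x1]
cv2.imwrite('pics/w1c.png',cv2.resize(im,None,fx=5,fy=5,interpolation=cv2.INTER_CUBIC))
i=im.astype(int); m=((i[:,:,0]-i[:,:,2]>-4)&(i.sum(2)>180)).astype(np.uint8)
m=cv2.morphologyEx(m,cv2.MORPH_CLOSE,np.ones((3,3)))
n,l,s,c=cv2.connectedComponentsWithStats(m); k=1+np.argmax(s[1:,4])
r=cv2.minAreaRect(np.argwhere(l==k)[:,::-1].astype(np.float32)); b=cv2.boxPoints(r)+[x0,y0]
print(s[k],b)
for z in(.018,.021): 
    P=np.array([plane(w,u,v,z)for u,v in b]); print(P.mean(0),[np.linalg.norm(P[j]-P[j-1]).round(4) for j in range(4)])
    for j in range(4):
        d=P[j]-P[j-1]; print(np.degrees(np.arctan2(d[1],d[0])).round(1),end=' ')
print(two(w,b.mean(0),t,(152.2,239.0)), dep(w,*b.mean(0)))
```

```text
[  16   15   33   83 1631] [[259.80171204  72.76890564]
 [280.57203674  68.77461243]
 [295.98573303 148.92581177]
 [275.21540833 152.92010498]]
[0.45036863 0.29808147 0.018     ] [np.float64(0.0864), np.float64(0.0224), np.float64(0.0862), np.float64(0.0239)]
35.7 -55.0 -143.3 125.7 [0.4503646  0.29808691 0.021     ] [np.float64(0.0857), np.float64(0.0222), np.float64(0.0855), np.float64(0.0237)]
35.7 -55.0 -143.3 125.7 (array([ 0.44971296,  0.2987911 , -0.00806067]), np.float64(0.003614791721693832)) [0.45141506 0.29884568 0.01686159]
```

View pics/w1c.png

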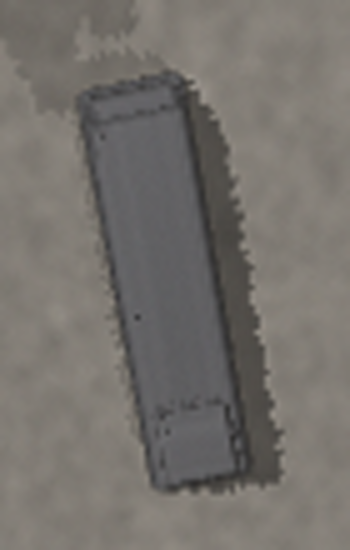

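Emit:
{"fn": "step_arm", "kwargs": {"slide": [[0, 0, 0], [0, 0, 0], [0, 0, 0], [0, 0, 0], [0, 0, 0], [0, 0, 0], [0, 0, 0], [0, 0, 0], [0, 0, 0], [0, 0, 0], [0, 0, 0], [0, 0, 0], [0, 0, 0], [0, 0, 0], [0, 0, 0], [0, 0, 0], [0, 0, 0], [0, 0, 0], [0, 0, 0], [0, 0, 0]], "twist": [-7.1, -7.1, -7.1, -7.1, -7.1, -7.1, -7.1, -7.1, -7.1, -7.1, -7.1, -7.1, -7.1, -7.1, -7.1, -7.1, -7.1, -7.1, -7.1, -7.1], "jaw": 50}}

```text
time: 3.78
position: [0.3754, 0.2575, 0.2094]
tool_rot: [0.116, 0.993, -0.0, -0.0]
ft_force: [0.3, 0.0, -0.2]
grip_width: 0.05
```

Emit:
{"fn": "step_arm", "kwargs": {"slide": [[0, 0, 0], [0, 0, 0], [0, 0, 0], [0, 0, 0], [0, 0, 0], [0, 0, 0], [0, 0, 0]], "twist": [-7.1, -7.1, -7.1, -7.1, -7.1, -7.1, -7.1]}}

```text
time: 4.37
position: [0.3754, 0.2575, 0.2094]
tool_rot: [-0.312, 0.95, -0.0, -0.0]
ft_force: [0.4, 0.7, 0.7]
grip_width: 0.0501
```

Run:
```python
from h import *
togo([.4505,.298,.020],-143.8)
```

```text
t 4.37 pos [0.3754 0.2575 0.2094] yaw -143.65 q [ 0.36  0.3   1.84 -0.    1.   -1.85] F [0.4 0.7 0.7] w 0.0501 tilt [-0.001 -0.001]
togo mm [-84.7 -11.8 189.3] twist 0.1
after twist [-84.6 -11.7 189.4]
```

Emit:
{"fn": "step_arm", "kwargs": {"slide": [[-28, -4, 30], [-28, -4, 30], [-28.5, -4, 30], [0, 0, 30], [0, 0, 30], [0, 0, 20], [0, 0, 10], [0, 0, 9], [0, 0, 0], [0, 0, 0]], "twist": [0, 0, 0, 0, 0, 0, 0, 0, 0, 0]}}

```text
time: 5.2
position: [0.4511, 0.2987, 0.0211]
tool_rot: [-0.31, 0.951, -0.0, 0.0]
ft_force: [-0.9, -0.3, 0.0]
grip_width: 0.05
```

Run:
```python
from h import *
togo([.4505,.298,.020],-143.8)
snap('wrist','w2')
```

```text
t 5.2 pos [0.4511 0.2987 0.0211] yaw -143.94 q [ 0.38  0.71  1.78 -0.    0.65 -1.82] F [-0.9 -0.3  0. ] w 0.05 tilt [0.001 0.   ]
togo mm [ 0.9 -0.2  1.1] twist -0.1
after twist [ 0.9 -0.2  1.1]
```

View pics/w2.png

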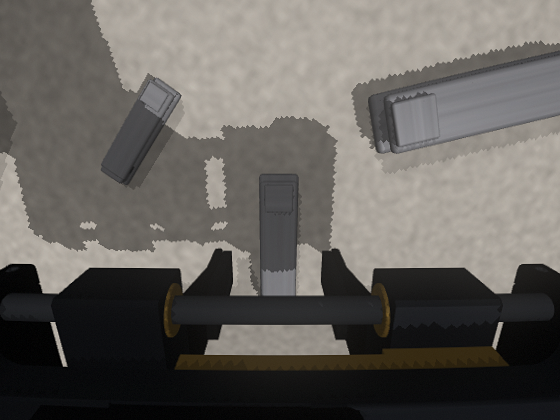

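The middle clip is between the fingers at (278,235) and straight in the jaws. I'll close on it.

Emit:
{"fn": "step_arm", "kwargs": {"slide": [[0, 0, 1], [0, 0, 0], [0, 0, 0], [0, 0, 0], [0, 0, 0], [0, 0, 0], [0, 0, -20], [0, 0, -30], [0, 0, -40], [0, 0, -40]], "twist": [0, 0, 0, 0, 0, 0, 0, 0, 0, 0], "jaw": 15, "force": 20}}

```text
time: 6.08
position: [0.4495, 0.2986, 0.1501]
tool_rot: [-0.31, 0.951, -0.0, -0.002]
ft_force: [0.6, 0.2, -0.1]
grip_width: 0.0152
```

Run:
```python
from h import *
yaw=9.9; c,s=np.cos(np.radians(yaw)),np.sin(np.radians(yaw))
B=np.array([.5387,-.0155]); P=B+np.array([c,s])*-.012
print(P); togo([P[0],P[1],.15],yaw-180)
```

```text
[ 0.52687869 -0.01756315]
t 6.08 pos [0.4495 0.2986 0.1501] yaw -143.91 q [ 0.38  0.5   1.7   0.    0.94 -1.82] F [ 0.6  0.2 -0.1] w 0.0152 tilt [-0.003 -0.001]
togo mm [ 1.237e+02 -3.010e+02  2.000e-01] twist 26.2
after twist [-2.190e+01 -3.247e+02  1.000e-01]
```

The width is 15 mm, but the clip is 24 mm wide, so this looks like a missed grasp. I'll check.

Run:
```python
from h import *
snap('wrist','w3');snap('scene','s3')
```

```text
(no output)
```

View pics/w3.png

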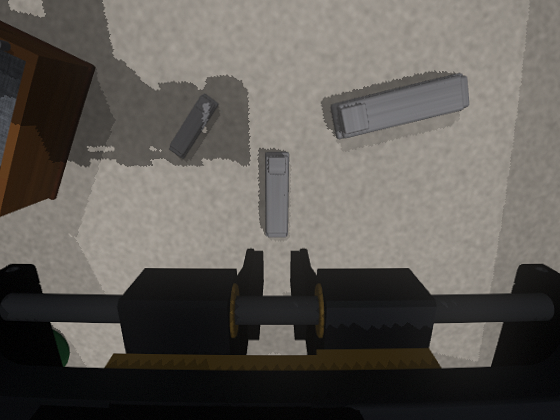

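View pics/s3.png

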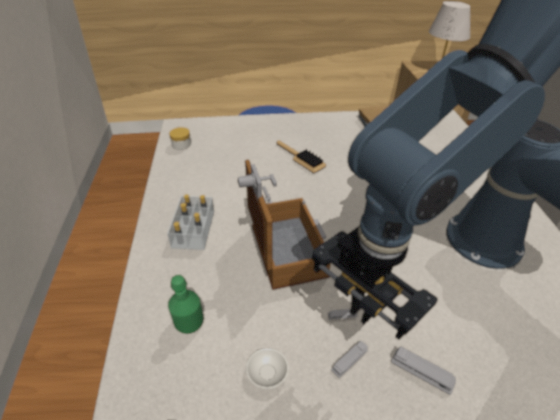

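Run:
```python
from h import *
o,X,y=st(); s=load('s3');w=load('w3')
p=np.array(o['position']); 
for d in (0,.017): print('scene',proj(s,p+X[:,2]*d),'wrist',proj(w,p+X[:,2]*d))
print('clip',proj(s,[.4505,.298,.018]),proj(w,[.4505,.298,.018]))
print(w['origin'],X.T@(np.array(w['origin'])-p))
print(dep(w,277,195),dep(s,350,358))
print('base',proj(s,[0,0,0]))
print(np.unravel_index(0,(1,)),[ (dep(w,u,290)) for u in(250,303)])
```

```text
t 6.18 pos [0.4549 0.3009 0.1557] yaw -143.88 q [ 0.38  0.49  1.7  -0.    0.94 -1.82] F [ 1.6  0.2 -0.1] w 0.0151 tilt [0.013 0.005]
scene [358.80186664 319.45452811] wrist [275.48905738 268.83165509]
scene [357.22539819 324.72392849] wrist [275.44625762 256.7359746 ]
clip [349.97820128 355.41129412] [275.98366494 199.23632984]
[0.38412647 0.24971062 0.32492298] [ 0.08510445 -0.00023747 -0.17035719]
[0.44649211 0.29631681 0.01763794] [0.45168169 0.30344063 0.01790247]
base [484.07739712 239.35919105]
(np.int64(0),) [array([0.44952795, 0.28355293, 0.20362956]), array([0.43623104, 0.30209496, 0.20331877])]
```

The clip stayed where it was: the fingers had not finished closing before I lifted. I'll retry with time to close.

Emit:
{"fn": "step_arm", "kwargs": {"slide": [[0, 0, 0], [0, 0, 0], [0, 0, 0], [0, 0, 0], [0, 0, 0], [0, 0, 0], [0, 0, 0], [0, 0, 0], [0, 0, 0], [0, 0, 0]], "twist": [0, 0, 0, 0, 0, 0, 0, 0, 0, 0], "jaw": 50}}

```text
time: 7.02
position: [0.4505, 0.299, 0.1495]
tool_rot: [-0.31, 0.951, -0.0, -0.0]
ft_force: [0.2, -0.9, 0.3]
grip_width: 0.0497
```

Run:
```python
from h import *
togo([.4505,.298,.020],-143.8)
```

```text
t 7.02 pos [0.4505 0.299  0.1495] yaw -143.9 q [ 0.38  0.5   1.7  -0.    0.94 -1.82] F [ 0.2 -0.9  0.3] w 0.0497 tilt [-0. -0.]
togo mm [  0.6  -0.8 129.5] twist -0.1
after twist [  0.6  -0.8 129.5]
```

Emit:
{"fn": "step_arm", "kwargs": {"slide": [[0, 0, 35], [0, 0, 35], [0, 0, 30], [0, 0, 20], [0, 0, 8], [0, 0, 2], [0, 0, 0], [0, 0, 0]], "twist": [0, 0, 0, 0, 0, 0, 0, 0]}}

```text
time: 7.68
position: [0.4516, 0.2995, 0.0207]
tool_rot: [-0.31, 0.951, 0.0, 0.001]
ft_force: [-0.5, -0.3, 0.6]
grip_width: 0.0498
```

Emit:
{"fn": "step_arm", "kwargs": {"slide": [[0, 0, 0], [0, 0, 0], [0, 0, 0], [0, 0, 0], [0, 0, 0], [0, 0, 0], [0, 0, 0], [0, 0, 0], [0, 0, 0], [0, 0, 0]], "twist": [0, 0, 0, 0, 0, 0, 0, 0, 0, 0], "jaw": 15, "force": 25}}

```text
time: 8.52
position: [0.4505, 0.299, 0.0195]
tool_rot: [-0.31, 0.951, -0.0, -0.0]
ft_force: [-0.3, 0.3, 0.1]
grip_width: 0.0148
```

Run:
```python
from h import *
st();snap('wrist','w4');c=snap('scene','s4')
cv2.imwrite('pics/s4c.png',cv2.resize(c['color'][260:400,290:470],None,fx=4,fy=4,interpolation=cv2.INTER_CUBIC))
```

```text
t 8.52 pos [0.4505 0.299  0.0195] yaw -143.9 q [ 0.38  0.71  1.78  0.    0.65 -1.82] F [-0.3  0.3  0.1] w 0.0148 tilt [-0. -0.]
```

View pics/w4.png

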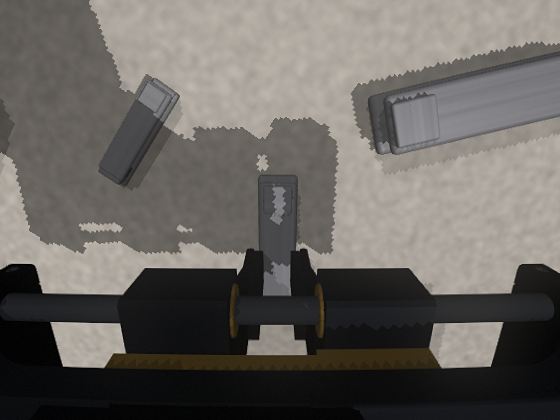

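View pics/s4c.png

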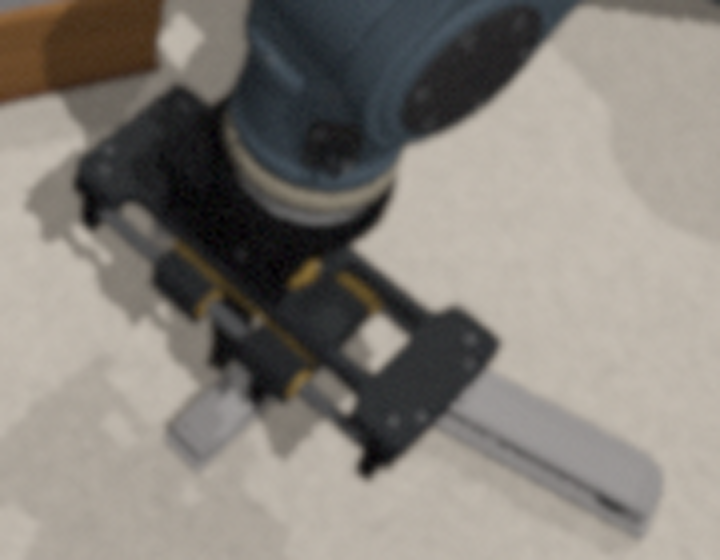

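Run:
```python
from h import *
w=load('w4');w2=load('w2')
for nm,c,pts in(('w4',w,[(250,255),(305,255),(278,230),(278,280),(252,330),(308,330),(278,345)]),('w2',w2,[(225,255),(332,255),(278,230),(278,285)])):
    for p in pts: print(nm,p,dep(c,*p).round(4))
a=cv2.resize(w['color'][165:360,215:345],None,fx=4,fy=3,interpolation=cv2.INTER_CUBIC)
a=np.clip(a.astype(float)*2,0,255).astype(np.uint8);cv2.imwrite('pics/w4c.png',a)
```

```text
w4 (250, 255) [0.4512 0.2813 0.0395]
w4 (305, 255) [0.4339 0.3045 0.0402]
w4 (278, 230) [0.4381 0.2902 0.0165]
w4 (278, 280) [0.4641 0.3092 0.0183]
w4 (252, 330) [0.4616 0.2934 0.0808]
w4 (308, 330) [0.4439 0.3088 0.0874]
w4 (278, 345) [ 0.5165  0.3477 -0.0008]
w2 (225, 255) [0.4608 0.2707 0.0388]
w2 (332, 255) [0.4266 0.3165 0.04  ]
w2 (278, 230) [0.4388 0.2899 0.0178]
w2 (278, 285) [0.4689 0.312  0.0171]
```

View pics/w4c.png

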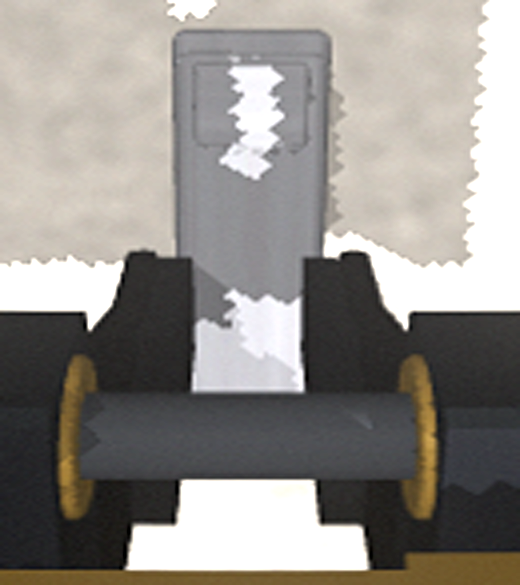

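Run:
```python
from h import *
o,X,y=st(); p=o['position']
w=load('w4')
for u in (250,257,298,305):
  for v in (248,249,250,251,252,254,257,260,264,270,280,288):
    q=X.T@(dep(w,u,v)-p)*1000; print(u,v,q.round(1),w['color'][v,u], end='|')
  print()
for x in(-10,0,10): print(x,[proj(w,p+X@np.array([x,14,z])/1000).round(1) for z in(-20,-10,0,10,17)])
```

```text
t 8.62 pos [0.4505 0.299  0.0195] yaw -143.91 q [ 0.38  0.71  1.78  0.    0.65 -1.82] F [-0.5 -0.2  0.1] w 0.0149 tilt [-0. -0.]
250 248 [ -3.8 -18.2  20. ] [53 55 57]|250 249 [ 10.2 -15.3 -13.1] [21 21 21]|250 250 [  9.8 -15.2 -13.6] [23 24 25]|250 251 [ 10.1 -15.1 -15.6] [22 23 23]|250 252 [ 10.2 -14.9 -17. ] [23 24 25]|250 254 [ 10.  -14.8 -19.2] [26 26 26]|250 257 [  9.9 -14.5 -22.6] [24 24 25]|250 260 [ 10.  -14.2 -26.4] [24 25 25]|250 264 [  9.5 -14.  -29.9] [22 23 24]|250 270 [ 10.1 -13.4 -37.3] [21 22 23]|250 280 [  9.1 -12.8 -45.2] [23 23 24]|250 288 [  9.  -12.3 -51.9] [21 20 21]|
257 248 [ -4.1 -13.6  20.6] [ 91  97 101]|257 249 [ -5.  -13.6  21. ] [ 93  99 102]|257 250 [ -5.6 -13.6  20.6] [71 76 78]|257 251 [  8.7 -11.5 -12.4] [28 28 29]|257 252 [  8.8 -11.4 -13.9] [24 24 24]|257 254 [  8.8 -11.2 -16.5] [25 25 25]|257 257 [  8.8 -11.  -20.3] [24 24 24]|257 260 [  8.6 -10.8 -23.4] [25 25 26]|257 264 [  8.3 -10.6 -27.4] [24 24 24]|257 270 [  8.7 -10.2 -34.7] [23 23 24]|257 280 [  8.3  -9.7 -43.7] [21 21 22]|257 288 [  9.5  -9.2 -52.7] [21 21 21]|
298 248 [-3.6 13.5 19.6] [1
[... 565 characters left out ...]
1 [ 10.4  14.6 -16.2] [25 26 27]|305 252 [ 10.6  14.5 -17.9] [24 25 26]|305 254 [ 10.5  14.3 -20.1] [25 26 26]|305 257 [ 10.5  14.  -23.9] [25 26 27]|305 260 [ 10.2  13.7 -26.8] [24 24 26]|305 264 [ 10.2  13.4 -31.3] [23 23 25]|305 270 [ 10.5  12.8 -38.2] [21 22 23]|305 280 [ 10.5  12.  -47.5] [22 22 22]|305 288 [  8.8  11.7 -51.5] [19 19 20]|
-10 [array([303.4, 288. ]), array([302., 279.]), array([300.7, 270.8]), array([299.6, 263.3]), array([298.9, 258.5])]
0 [array([303.9, 271.7]), array([302.4, 263.3]), array([301.1, 255.7]), array([300. , 248.9]), array([299.2, 244.5])]
10 [array([304.4, 254.7]), array([302.9, 247.1]), array([301.6, 240.2]), array([300.4, 234. ]), array([299.6, 230. ])]
```

Run:
```python
from h import *
o,X,y=st(); p=o['position']
w=load('w4')
for u,v in((150,275),(180,285),(180,310),(200,340),(278,310),(150,268),(240,270),(30,310),(150,361),(15,268)):
    print(u,v,(X.T@(dep(w,u,v)-p)*1000).round(1))
s=load('s4')
# scene: heights around fingertips
for (x,y) in ((180,360),(215,330),(230,365),(245,345),(258,385),(270,390),(280,400),(220,345)):
    u,v=290+x/4,260+y/4; q=dep(s,u,v); print(x,y,q.round(4),(X.T@(q-p)*1000).round(1),s['color'][int(round(v)),int(round(u))])
```

```text
t 8.62 pos [0.4505 0.299  0.0195] yaw -143.91 q [ 0.38  0.71  1.78  0.    0.65 -1.82] F [-0.5 -0.2  0.1] w 0.0149 tilt [-0. -0.]
150 275 [ 36.7 -37.8 -91.4]
180 285 [ 37.  -27.2 -97.5]
180 310 [  35.   -24.9 -106.2]
200 340 [  25.3  -20.8 -105.3]
278 310 [ 30.8  -0.4 -99.9]
150 268 [ 36.9 -39.2 -87.5]
240 270 [ 10.7 -18.  -38.5]
30 310 [ 29.8 -70.  -99.9]
150 361 [  22.   -32.9 -109.6]
15 268 [ 36.2 -83.  -87.2]
180 360 [ 4.742e-01  2.738e-01 -4.000e-04] [ -4.3 -34.3  19.9] [123 132 138]
215 330 [0.4691 0.295  0.0678] [-12.7 -14.2 -48.3] [32 34 35]
230 365 [ 4.489e-01  2.793e-01 -3.000e-04] [ 12.9 -15.   19.8] [77 81 83]
245 345 [0.4718 0.3341 0.1252] [ -37.8   15.8 -105.7] [35 32 31]
258 385 [0.4501 0.3158 0.0488] [ -9.5  13.8 -29.3] [20 20 18]
270 390 [0.4615 0.3481 0.1091] [-37.8  33.2 -89.6] [38 37 35]
280 400 [0.4581 0.3529 0.1085] [-37.9  39.1 -89. ] [68 74 77]
220 345 [0.4659 0.2976 0.0574] [-11.6 -10.2 -37.9] [17 15 17]
```

The fingers end 13 mm behind the reported TCP, where the text says 17 mm ahead. The body also sits about 32 mm further back than stated, and both the wrist and scene depth agree. So the real tool is about 30 mm shorter than reported, and the tips were above the clip. I'll correct for that with a slow descent and a force check.

Emit:
{"fn": "step_arm", "kwargs": {"slide": [[0, 0, 0], [0, 0, 0], [0, 0, 0], [0, 0, 0], [0, 0, 0], [0, 0, 0], [0, 0, 0], [0, 0, 0], [0, 0, 5], [0, 0, 8], [0, 0, 6], [0, 0, 4], [0, 0, 2], [0, 0, 0]], "twist": [0, 0, 0, 0, 0, 0, 0, 0, 0, 0, 0, 0, 0, 0], "jaw": 50}}

```text
time: 9.78
position: [0.45, 0.2988, -0.0063]
tool_rot: [-0.31, 0.951, -0.0, -0.001]
ft_force: [0.7, 0.0, -0.2]
grip_width: 0.05
```

Run:
```python
from h import *
o,X,y=st(); p=o['position']
w=snap('wrist','w5')
for u in (225,332):
  for v in range(244,262,3): print(u,v,(X.T@(dep(w,u,v)-p)*1000).round(1),dep(w,u,v)[2].round(4))
```

```text
t 9.78 pos [ 0.45    0.2988 -0.0063] yaw -143.9 q [ 0.38  0.76  1.79 -0.    0.59 -1.82] F [ 0.7  0.  -0.2] w 0.05 tilt [-0.002 -0.001]
225 244 [ 10.6 -29.8  -7.3] 0.001
225 247 [  8.2 -30.2  -5.9] -0.0004
225 250 [  5.8 -30.5  -4.7] -0.0016
225 253 [  8.8 -28.7 -15.3] 0.009
225 256 [  9.4 -27.9 -20.5] 0.0142
225 259 [  8.8 -27.6 -22.8] 0.0165
332 244 [10.1 30.9 -6.1] -0.0002
332 247 [ 8.4 30.9 -6.4] 0.0001
332 250 [  9.7  29.7 -13.3] 0.007
332 253 [ 10.3  28.8 -18.6] 0.0123
332 256 [  9.   28.7 -19.6] 0.0133
332 259 [  9.5  27.9 -24.2] 0.0179
```

View pics/w5.png

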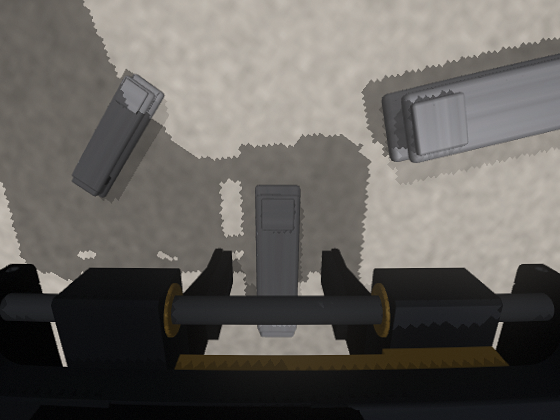

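The tips are now about 6 mm above the surface, on both sides of the clip. I'll close.

Emit:
{"fn": "step_arm", "kwargs": {"slide": [[0, 0, 1], [0, 0, 0], [0, 0, 0], [0, 0, 0], [0, 0, 0], [0, 0, 0], [0, 0, 0], [0, 0, 0], [0, 0, 0], [0, 0, 0]], "twist": [0, 0, 0, 0, 0, 0, 0, 0, 0, 0], "jaw": 15, "force": 25}}

```text
time: 10.67
position: [0.4506, 0.299, -0.0063]
tool_rot: [-0.31, 0.951, 0.0, 0.0]
ft_force: [-0.3, 0.1, 3.1]
grip_width: 0.0214
```

Emit:
{"fn": "step_arm", "kwargs": {"slide": [[0, 0, -10], [0, 0, -25], [0, 0, -35], [0, 0, -35], [0, 0, -25], [0, 0, -5], [0, 0, 0], [0, 0, 0]], "twist": [0, 0, 0, 0, 0, 0, 0, 0]}}

```text
time: 11.33
position: [0.4499, 0.2987, 0.1284]
tool_rot: [-0.31, 0.951, -0.0, -0.0]
ft_force: [0.4, -0.3, -0.7]
grip_width: 0.0215
```

Run:
```python
from h import *
snap('scene','s5')
yaw=9.9; c,s=np.cos(np.radians(yaw)),np.sin(np.radians(yaw))
B=np.array([.5387,-.0155]); P=B+np.array([c,s])*-.012
print(P); togo([P[0],P[1],.12],yaw-180)
```

```text
[ 0.52687869 -0.01756315]
t 11.38 pos [0.4494 0.2985 0.1275] yaw -143.91 q [ 0.38  0.53  1.72  0.    0.89 -1.82] F [ 0.2 -0.9  0. ] w 0.0214 tilt [-0.003 -0.001]
togo mm [ 123.5 -301.     7.6] twist 26.2
after twist [ -22.  -324.7    7.5]
```

View pics/s5.png

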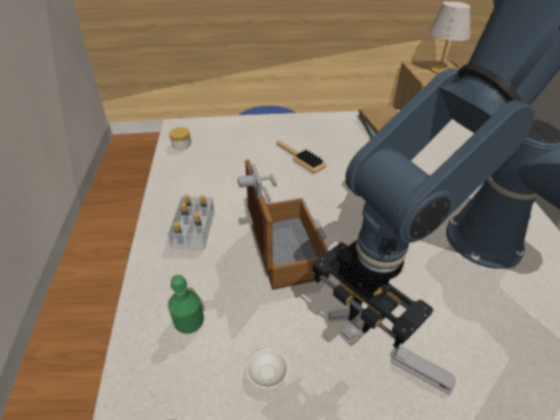

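Run:
```python
from h import *
t=load('top0');s=load('scene0')
yaw=np.radians(9.9); c,sn=np.cos(yaw),np.sin(yaw); B=np.array([.5387,-.0155])
def bx(P): d=P[:2]-B; return np.round([c*d[0]+sn*d[1],-sn*d[0]+c*d[1],P[2]],4)
def f(x,y,o,k): return o[0]+(x+.5)/k-.5,o[1]+(y+.5)/k-.5
T=lambda x,y:bx(dep(t,*f(x,y,(195,155),5.5)))
S=lambda x,y:bx(dep(s,*f(x,y,(220,150),4.2)))
for n,p in dict(knobtip=(268,78),knob=(270,115),plate=(275,145),rod=(283,185),tongueL=(245,220),tongueR=(285,218),lidedgeL=(75,185),lidedgeR=(480,130),stayA=(510,265),staybar1=(560,258),staybar2=(630,243),pinlid=(490,200)).items(): print('top',n,T(*p))
for n,p in dict(knobtip=(90,135),knob=(115,130),plate=(150,120),rod=(185,118),tongue=(217,112),tongue2=(230,140),stay=(200,195)).items(): print('sc',n,S(*p))
```

```text
top knobtip [ 1.105e-01 -2.000e-04  2.569e-01]
top knob [0.0921 0.0014 0.2566]
top plate [0.0769 0.001  0.2566]
top rod [ 0.0574 -0.      0.2493]
top tongueL [0.0428 0.0212 0.2487]
top tongueR [0.0411 0.0013 0.2474]
top lidedgeL [0.0748 0.1044 0.2253]
top lidedgeR [ 0.0731 -0.1025  0.2294]
top stayA [ 0.0132 -0.1181  0.0729]
top staybar1 [ 0.0133 -0.1467  0.0704]
top staybar2 [ 0.0161 -0.1871  0.0698]
top pinlid [ 0.0503 -0.1118  0.0812]
sc knobtip [0.1122 0.0125 0.2521]
sc knob [0.0998 0.0138 0.2538]
sc plate [0.0829 0.0183 0.2599]
sc rod [0.0618 0.0035 0.2462]
sc tongue [0.0457 0.0058 0.2486]
sc tongue2 [0.0451 0.0291 0.248 ]
sc stay [ 0.0258 -0.1142  0.0927]
```

Emit:
{"fn": "step_arm", "kwargs": {"slide": [[0, 0, 5], [0, 0, 5], [0, 0, 5], [0, 0, 5], [0, 0, 0], [0, 0, 0]], "twist": [6.55, 6.55, 6.55, 6.55, 0, 0]}}

```text
time: 11.88
position: [0.4492, 0.2984, 0.1067]
tool_rot: [-0.088, 0.996, -0.001, -0.002]
ft_force: [-0.8, -0.2, 0.2]
grip_width: 0.0215
```

Run:
```python
from h import *
togo([.5312,-.0422,.10],-170.1)
```

```text
t 11.88 pos [0.4492 0.2984 0.1067] yaw -169.94 q [ 0.38  0.56  1.74 -0.    0.84 -1.37] F [-0.8 -0.2  0.2] w 0.0215 tilt [-0.004 -0.002]
togo mm [ -21.2 -349.7    6.9] twist 0.2
after twist [ -22.2 -349.6    6.7]
```

Emit:
{"fn": "step_arm", "kwargs": {"slide": [[-2, -35, 0], [-2, -38, 0], [-2, -38, 0], [-2, -38, 0], [-2, -38, 0], [-2, -38, 0], [-2, -38, 0], [-2, -38, 0], [-3, -30, 0], [-2, -15, 0], [0, -4, 0], [0, 0, 0], [0, 0, 0]], "twist": [0, 0, 0, 0, 0, 0, 0, 0, 0, 0, 0, 0, 0]}}

```text
time: 12.97
position: [0.5302, -0.0408, 0.1082]
tool_rot: [-0.087, 0.996, 0.001, -0.001]
ft_force: [-0.2, 0.4, -0.5]
grip_width: 0.0213
```

Run:
```python
from h import *
togo([.5312,-.0422,.10],-170.1); snap('wrist','w6'); snap('scene','s6')
```

```text
t 12.97 pos [ 0.5302 -0.0408  0.1082] yaw -170.04 q [-0.29  0.55  1.76  0.    0.83 -2.03] F [-0.2  0.4 -0.5] w 0.0213 tilt [-0.002  0.001]
togo mm [-0.7 -1.6  8.2] twist 0.1
after twist [-0.7 -1.5  8.2]
```

View pics/w6.png

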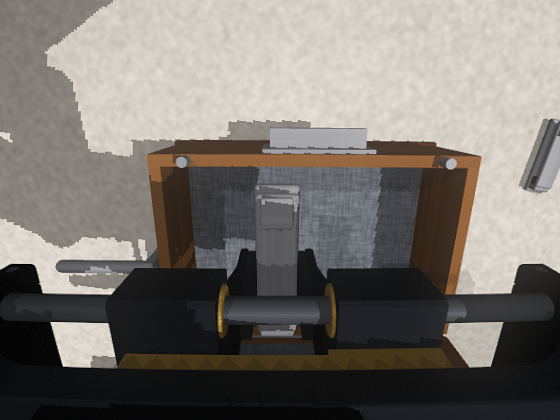

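View pics/s6.png

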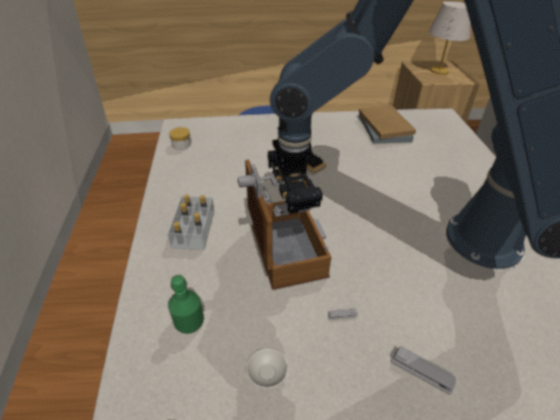

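The clip is held over the box interior, between the pins at (181,162) and (450,163). I'll refine the box pose from this view.

Run:
```python
from h import *
w=load('w6')
L=plane(w,450,161,.084);Rr=plane(w,181,160,.084); print(L,Rr,np.linalg.norm(L-Rr))
d=L-Rr; yaw=np.degrees(np.arctan2(-d[0],d[1])); m=(L+Rr)/2; a=np.radians(yaw)
print('yaw',yaw,'center',m[:2]+.066*np.array([np.cos(a),np.sin(a)]))
fl=plane(w,480,156,.075);fr=plane(w,149,154,.075); print(fl,fr,np.linalg.norm(fl-fr))
print('clip front end',dep(w,277,200),'back',dep(w,277,330), 'floor',dep(w,340,220)[2],'rim',dep(w,470,200)[2],'pin',dep(w,450,161),dep(w,181,160))
```

```text
[0.4590635 0.0572138 0.084    ] [ 0.4880517  -0.10877621  0.084     ] 0.1685022191493059
yaw 9.906130976656348 center [ 0.5385736  -0.01442693]
[0.45257334 0.08131606 0.075     ] [ 0.48940519 -0.13218314  0.075     ] 0.21665292836603137
clip front end [ 0.48979308 -0.04804176  0.13388405] back [ 0.56448937 -0.03480337  0.13216234] floor 0.009725478903047757 rim 0.07467751776699022 pin [0.45908568 0.05749215 0.08350904] [ 0.488382   -0.10923916  0.08226987]
```

Emit:
{"fn": "step_arm", "kwargs": {"slide": [[-3, 0, 10], [0, 0, 20], [0, 0, 20], [0, 0, 15], [0, 0, 10], [0, 0, 7], [0, 0, 3], [0, 0, 0], [0, 0, 0]], "twist": [0, 0, 0, 0, 0, 0, 0, 0, 0]}}

```text
time: 13.82
position: [0.5348, -0.0416, 0.0239]
tool_rot: [-0.086, 0.996, -0.0, 0.0]
ft_force: [0.1, 0.0, -1.0]
grip_width: 0.0214
```

Emit:
{"fn": "step_arm", "kwargs": {"slide": [[0, 0, 0], [0, 0, 0], [0, 0, 0], [0, 0, 0], [0, 0, 0]], "twist": [0, 0, 0, 0, 0], "jaw": 45}}

```text
time: 14.23
position: [0.5345, -0.0418, 0.0239]
tool_rot: [-0.086, 0.996, -0.0, 0.0]
ft_force: [-0.1, 0.7, -0.8]
grip_width: 0.0425
```

Emit:
{"fn": "step_arm", "kwargs": {"slide": [[0, 0, -15], [0, 0, -30], [0, 0, -35], [0, 0, -30], [0, 0, -20], [0, 0, 0], [0, 0, 0]], "twist": [0, 0, 0, 0, 0, 0, 0]}}

```text
time: 14.82
position: [0.535, -0.0419, 0.1547]
tool_rot: [-0.086, 0.996, -0.001, 0.001]
ft_force: [0.2, 0.4, 0.3]
grip_width: 0.045
```

Run:
```python
from h import *
st(); snap('wrist','w7')
```

```text
t 14.82 pos [ 0.535  -0.0419  0.1547] yaw -170.11 q [-0.29  0.48  1.71  0.    0.94 -2.03] F [0.2 0.4 0.3] w 0.045 tilt [ 0.003 -0.001]
```

View pics/w7.png

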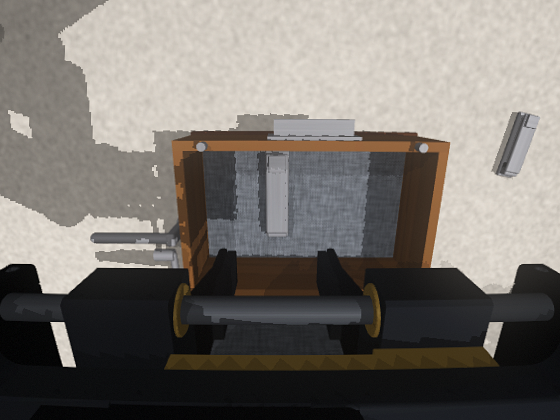

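The clip is down inside the box at (277,195). Next is the stay lever, with its bar at (135,238). I'll push it forward from behind with closed fingers, twisted 20° so the gripper body clears the lid.

Emit:
{"fn": "step_arm", "kwargs": {"slide": [[0, 0, 0], [0, 25, 0], [-2, 40, 0], [-2, 40, 0], [-2, 30, 0], [-2, 10, 0], [0, 0, 0]], "twist": [0, 0, 0, 0, 0, 0, 0], "jaw": 0, "force": 20}}

```text
time: 15.45
position: [0.5159, 0.1047, 0.1521]
tool_rot: [-0.088, 0.996, 0.0, -0.002]
ft_force: [-0.3, -0.5, 0.9]
grip_width: 0.0062
```

Run:
```python
from h import *
st(); c=snap('scene','s8'); w=snap('wrist','w8')
togo([.6092,-.175,.024],-150.1)
```

```text
t 15.45 pos [0.5159 0.1047 0.1521] yaw -169.87 q [-0.01  0.48  1.74  0.    0.93 -1.76] F [-0.3 -0.5  0.9] w 0.0062 tilt [-0.003  0.   ]
t 15.55 pos [0.5171 0.1021 0.1526] yaw -170.04 q [-0.02  0.48  1.73 -0.    0.93 -1.76] F [-0.5  0.3  0.2] w 0.0024 tilt [-0.002 -0.001]
togo mm [ -43.  -288.8  128.7] twist -19.9
after twist [  58.3 -286.1  128.6]
```

View pics/w8.png

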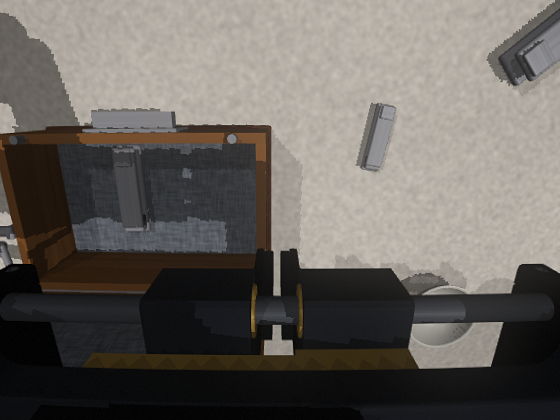

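View pics/s8.png

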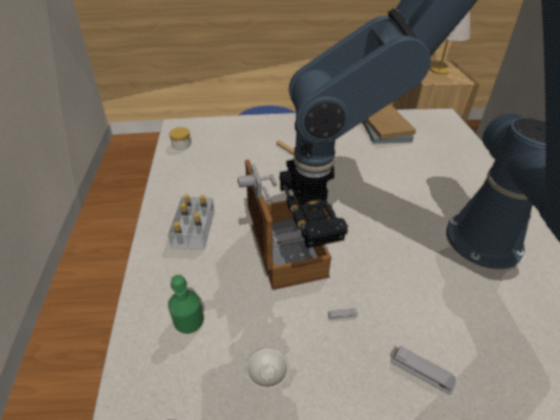

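I slid the wrong way; the tool's +y is the box's left. Nothing was touched, so I'll go back right.

Emit:
{"fn": "step_arm", "kwargs": {"slide": [[0, -25, 0], [0, -40, 0], [0, -40, 0], [0, -40, 0], [0, -40, 0], [0, -40, 0], [0, -35, 0], [0, -20, 0], [0, -9, 0], [0, 0, 0], [0, 0, 0], [0, 0, 0], [0, 0, 0]], "twist": [0, 0, 0, 0, 0, 0, 0, 0, 0, -7, -7, -6, 0]}}

```text
time: 16.63
position: [0.566, -0.1826, 0.153]
tool_rot: [-0.258, 0.966, 0.001, -0.001]
ft_force: [-0.1, -0.1, -0.2]
grip_width: 0.0007
```

Run:
```python
from h import *
w=snap('wrist','w9'); snap('scene','s9')
togo([.6092,-.175,.024],-150.1)
```

```text
t 16.73 pos [ 0.5663 -0.1823  0.1533] yaw -150.3 q [-0.5   0.56  1.56  0.    1.02 -2.59] F [-0.4 -0.1  0.7] w 0.0003 tilt [-0.001  0.001]
togo mm [-40.9 -15.  129.2] twist -0.2
after twist [-40.8 -15.1 129.3]
```

View pics/w9.png

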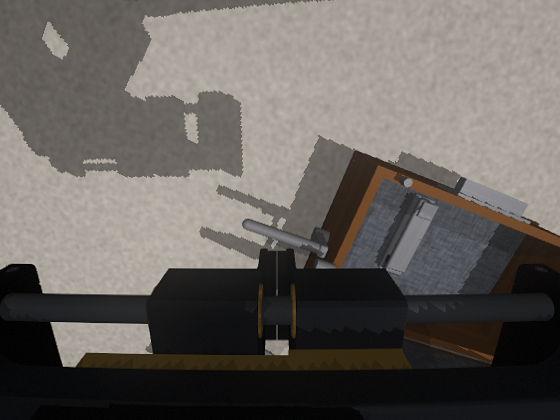

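View pics/s9.png

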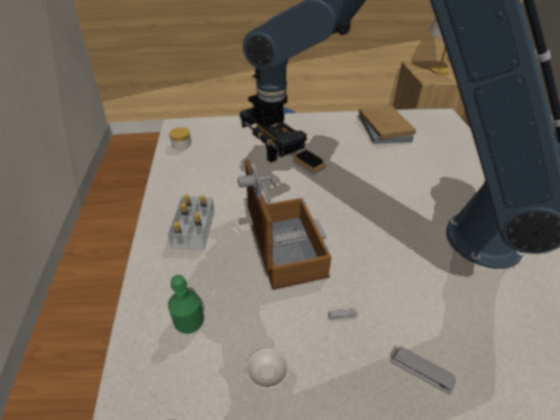

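The wrist view shows the lever bar running from (247,223) to (325,245), in front of the closed fingers. I'll measure it in the box frame.

```bash
cat >> h.py <<'E'
YB=np.radians(9.9); BC=np.array([.5386,-.0147])
def bx(P): d=np.array(P)[:2]-BC; return np.round([np.cos(YB)*d[0]+np.sin(YB)*d[1],-np.sin(YB)*d[0]+np.cos(YB)*d[1],P[2]],4)
def wd(x,y,z): return np.array([BC[0]+np.cos(YB)*x-np.sin(YB)*y,BC[1]+np.sin(YB)*x+np.cos(YB)*y,z])
E
python3 - <<'E'
from h import *
w=load('w9');t=load('top0')
for p in((249,223),(270,230),(295,238),(318,245),(320,234)): print(p,bx(dep(w,*p)))
print('tip',bx(dep(w,264,254)),bx(dep(w,286,254)),bx(dep(w,275,250)), bx(robot.get_obs()['position']))
print(wd(.042,-.17,.024))
E
```

```text
(249, 223) [ 0.0151 -0.1896  0.0681]
(270, 230) [ 0.0148 -0.1705  0.0685]
(295, 238) [ 0.0149 -0.1473  0.0668]
(318, 245) [ 0.0142 -0.1258  0.0668]
(320, 234) [ 0.0129 -0.1204  0.0385]
tip [-0.0087 -0.1804  0.1723] [-0.0125 -0.1694  0.172 ] [ 0.0599 -0.1497 -0.0002] [-0.0015 -0.1698  0.1533]
[ 0.60920254 -0.17494756  0.024     ]
```

Emit:
{"fn": "step_arm", "kwargs": {"slide": [[-14, -5, 0], [-14, -5, 0], [-13, -5, 0], [0, 0, 20], [0, 0, 35], [0, 0, 35], [0, 0, 25], [0, 0, 12], [0, 0, 2], [0, 0, 0], [0, 0, 0]], "twist": [0, 0, 0, 0, 0, 0, 0, 0, 0, 0, 0]}}

```text
time: 17.65
position: [0.6112, -0.1753, 0.026]
tool_rot: [-0.258, 0.966, -0.001, 0.001]
ft_force: [0.6, -0.4, 0.7]
grip_width: 0.0005
```

Run:
```python
from h import *
w=snap('wrist','w10'); print(bx(robot.get_obs()['position']))
togo(wd(.006,-.170,.024),-150.1)
```

```text
[ 0.0442 -0.1709  0.0265]
t 17.7 pos [ 0.6115 -0.1754  0.0265] yaw -150.13 q [-0.45  0.78  1.53  0.    0.83 -2.55] F [ 1.  -0.1  0.2] w 0.0006 tilt [ 0.003 -0.002]
togo mm [35.6 13.9  2.3] twist -0.0
after twist [35.6 13.9  2.5]
```

View pics/w10.png

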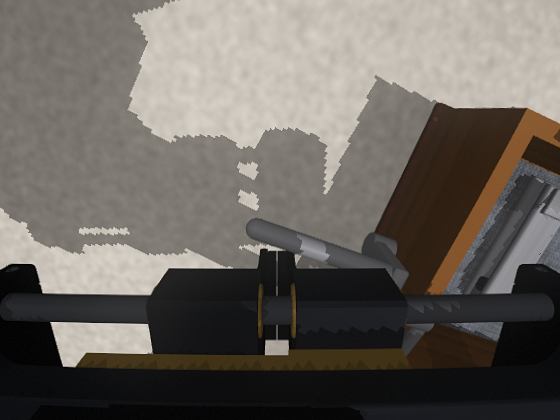

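Emit:
{"fn": "step_arm", "kwargs": {"slide": [[5, 2, 0], [5, 2, 1], [5, 2, 1], [5, 2, 0], [5, 2, 0], [5, 2, 0], [4, 1.5, 0], [2, 0.8, 0], [0, 0, 0]], "twist": [0, 0, 0, 0, 0, 0, 0, 0, 0]}}

```text
time: 18.45
position: [0.5744, -0.1804, 0.0223]
tool_rot: [-0.257, 0.966, -0.001, 0.003]
ft_force: [9.3, 2.9, -5.3]
grip_width: 0.0003
```

Run:
```python
from h import *
st();w=snap('wrist','w11'); print(bx(robot.get_obs()['position']))
for p in ((258,225),(300,240),(330,255)): print(bx(dep(w,*p)))
```

```text
t 18.45 pos [ 0.5744 -0.1804  0.0223] yaw -150.23 q [-0.49  0.75  1.63  0.    0.75 -2.58] F [ 9.3  2.9 -5.3] w 0.0003 tilt [ 0.007 -0.001]
[ 0.0067 -0.1694  0.0223]
[ 6.000e-04 -1.852e-01 -1.000e-04]
[ 0.0014 -0.1555 -0.001 ]
[ 0.0047 -0.1324 -0.0011]
```

View pics/w11.png

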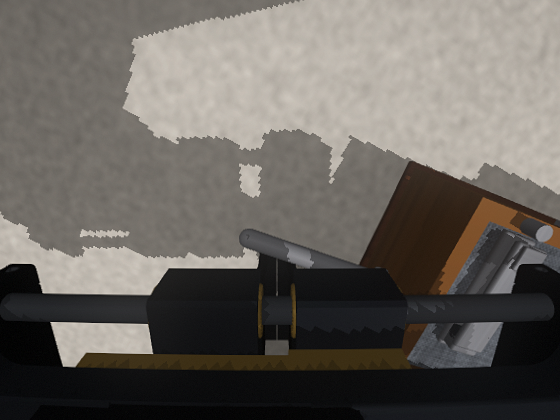

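Run:
```python
from h import *
st();w=load('w11')
for p in ((247,238),(255,240),(270,246),(290,253),(310,259)): print(bx(dep(w,*p)))
```

```text
t 18.5 pos [ 0.5744 -0.1804  0.0223] yaw -150.21 q [-0.49  0.75  1.63  0.    0.75 -2.58] F [ 8.5  1.5 -5.7] w 0.0004 tilt [ 0.006 -0.001]
[-0.0106 -0.1914  0.0527]
[-0.0116 -0.1876  0.0542]
[-0.0113 -0.1798  0.0547]
[-0.0113 -0.1696  0.0551]
[-0.011  -0.1589  0.0535]
```

The bar is at about 0.97 rad with 9 N of resistance, because friction on the finger face is holding it up. I'll drag it forward and down together.

Emit:
{"fn": "step_arm", "kwargs": {"slide": [[1, 0.5, 2], [1, 0.5, 3], [1, 0, 3], [0, 0, 3], [0, 0, 0], [0, 0, 0]], "twist": [0, 0, 0, 0, 0, 0]}}

```text
time: 19.0
position: [0.5705, -0.1815, 0.0122]
tool_rot: [-0.258, 0.966, -0.001, 0.002]
ft_force: [5.2, 1.0, 0.1]
grip_width: 0.0003
```

Run:
```python
from h import *
st();w=snap('wrist','w12');print(bx(robot.get_obs()['position']))
a=w['color'][215:275,225:330]; cv2.imwrite('pics/w12c.png',cv2.resize(a,None,fx=6,fy=6))
for v in (236,240,244):
  for u in (247,255): print(u,v,bx(dep(w,u,v)),w['color'][v,u])
for p in ((270,248),(290,255),(310,262)): print(bx(dep(w,*p)))
```

```text
t 19.0 pos [ 0.5705 -0.1815  0.0122] yaw -150.15 q [-0.49  0.77  1.64  0.    0.73 -2.59] F [5.2 1.  0.1] w 0.0003 tilt [ 0.005 -0.001]
[ 0.0028 -0.1698  0.0122]
247 236 [-0.0166 -0.1922  0.0453] [82 80 82]
255 236 [-0.018  -0.1887  0.0456] [78 76 78]
247 240 [-0.0143 -0.1916  0.0447] [87 86 86]
255 240 [-0.0162 -0.1881  0.0459] [86 83 84]
247 244 [-0.0134 -0.191   0.0471] [79 78 78]
255 244 [-0.0143 -0.1874  0.0461] [84 82 83]
[-0.0149 -0.1801  0.0463]
[-0.0153 -0.1701  0.0476]
[-0.0147 -0.1595  0.0465]
```

View pics/w12c.png

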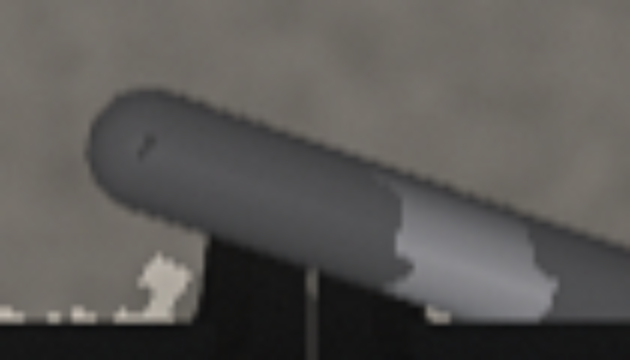

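The bar centre is at z ≈ 0.042 and x ≈ -0.015, which is 1.2 rad. I'll back off, rise, and reorient with the jaws along box x to push the lid from behind, right of the plate.

Emit:
{"fn": "step_arm", "kwargs": {"slide": [[-4, -1.5, 0], [-4, -1.5, 0], [0, 0, -20], [0, 0, -35], [0, 0, -41], [0, 0, -41], [0, 0, -35], [0, 0, -15], [0, 0, 0]], "twist": [0, 0, 0, 0, 0, 0, 0, 0, 0]}}

```text
time: 19.8
position: [0.5785, -0.1804, 0.203]
tool_rot: [-0.258, 0.966, -0.003, 0.002]
ft_force: [-0.6, -0.1, -0.5]
grip_width: 0.0009
```

Emit:
{"fn": "step_arm", "kwargs": {"slide": [[0, 0, 0], [0, 0, 0], [0, 0, 0], [0, 0, 0], [0, 0, 0], [0, 0, 0], [0, 0, 0], [0, 0, 0], [0, 0, 0], [0, 0, 0], [0, 0, 0], [0, 0, 0], [0, 0, 0], [0, 0, 0], [0, 0, 0], [0, 0, 0]], "twist": [6.87, 6.87, 6.87, 6.87, 6.87, 6.87, 6.87, 6.87, 6.87, 6.87, 6.87, 6.87, 6.87, 6.87, 6.87, 6.87]}}

```text
time: 21.13
position: [0.5748, -0.1786, 0.1959]
tool_rot: [0.645, 0.764, -0.001, -0.003]
ft_force: [0.4, 0.3, -1.2]
grip_width: 0.0005
```

Run:
```python
from h import *
w=snap('wrist','w13');snap('scene','s13');print(bx(robot.get_obs()['position']))
togo(wd(.115,-.17,.2),99.9)
togo(wd(.115,-.09,.182),99.9)
```

```text
[ 0.0077 -0.1678  0.1962]
t 21.23 pos [ 0.5751 -0.1787  0.1962] yaw 99.99 q [-0.49  0.51  1.5  -0.    1.13 -0.66] F [-0.1 -0.1  0.4] w 0.0004 tilt [-0.005  0.002]
togo mm [ -2.4 107.3  -4.4] twist 0.1
after twist [ -2.2 107.3  -3.8]
t 21.23 pos [ 0.5751 -0.1787  0.1962] yaw 99.99 q [-0.49  0.51  1.5  -0.    1.13 -0.66] F [-0.1 -0.1  0.4] w 0.0004 tilt [-0.005  0.002]
togo mm [ 77.6 107.5  13.9] twist 0.1
after twist [ 77.8 107.3  14.2]
```

View pics/w13.png

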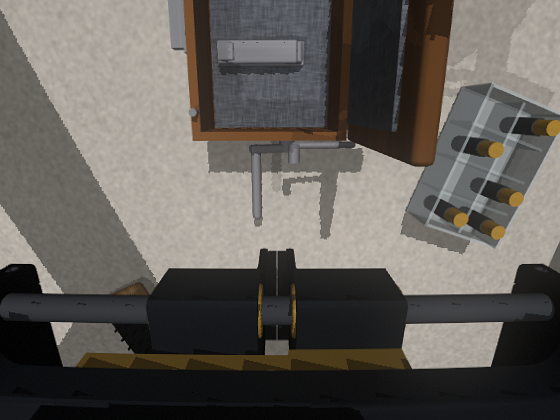

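View pics/s13.png

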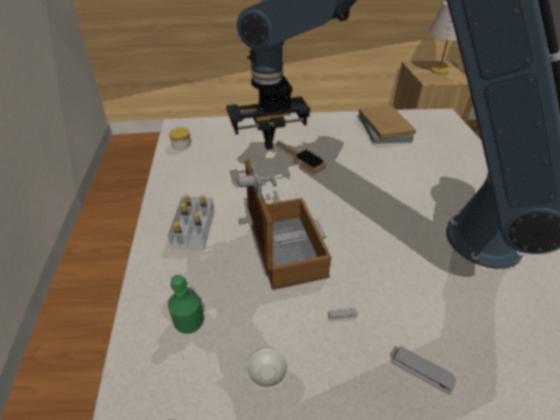

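The wrist view shows the clip in the box at (262,52), the lever swung forward at (257,185), and the lid at (395,90). I'll read the lid's edge before moving behind it.

Run:
```python
from h import *
w=load('w13')
for p in((410,130),(425,130),(432,130),(415,160),(425,160),(432,100),(420,60),(440,60)): print(p,bx(dep(w,*p)))
```

```text
(410, 130) [ 0.0707 -0.0933  0.2192]
(425, 130) [ 0.0753 -0.0929  0.2247]
(432, 130) [ 0.0785 -0.0929  0.2247]
(415, 160) [ 0.0726 -0.1064  0.224 ]
(425, 160) [ 0.0774 -0.1065  0.2237]
(432, 100) [ 0.0768 -0.0801  0.2249]
(420, 60) [ 0.0706 -0.0637  0.2227]
(440, 60) [ 0.0789 -0.0637  0.2237]
```

Emit:
{"fn": "step_arm", "kwargs": {"slide": [[0, 15, 0], [0, 30, 0], [0, 35, 0], [0, 20, 0], [0, 7, 0], [15, 0, 4], [25, 0, 4], [25, 0, 3], [12, 0, 3], [0, 0, 0]], "twist": [0, 0, 0, 0, 0, 0, 0, 0, 0, 0]}}

```text
time: 22.07
position: [0.6657, -0.0815, 0.183]
tool_rot: [0.641, 0.767, -0.001, -0.003]
ft_force: [-0.3, 0.1, 0.1]
grip_width: 0.0007
```

Run:
```python
from h import *
w=snap('wrist','w14');print(bx(robot.get_obs()['position']));st()
for u in(255,264,287,296):
  for v in (250,253,257,262): print(u,v,bx(dep(w,u,v)),end='')
  print()
```

```text
[ 0.1147 -0.09    0.1838]
t 22.12 pos [ 0.6671 -0.0837  0.1838] yaw 100.15 q [-0.29  0.62  1.33 -0.    1.2  -0.47] F [ 0.7 -0.1  0.3] w 0.0006 tilt [-0.003  0.   ]
255 250 [ 0.0882 -0.1658 -0.0004]255 253 [ 0.0882 -0.1696 -0.    ]255 257 [ 0.0881 -0.1748  0.0003]255 262 [ 0.0881 -0.1815  0.0003]
264 250 [ 0.1081 -0.0771  0.198 ]264 253 [ 0.1083 -0.0771  0.2019]264 257 [ 0.1084 -0.0777  0.2056]264 262 [ 0.1087 -0.0773  0.2122]
287 250 [ 0.1206 -0.0776  0.1966]287 253 [ 0.1205 -0.0771  0.2016]287 257 [ 0.1204 -0.0776  0.2055]287 262 [ 0.1202 -0.0773  0.2119]
296 250 [ 1.381e-01 -1.652e-01 -1.000e-04]296 253 [ 0.1382 -0.1693 -0.0004]296 257 [ 0.1383 -0.1744  0.    ]296 262 [ 0.1385 -0.1817 -0.001 ]
```

View pics/w14.png

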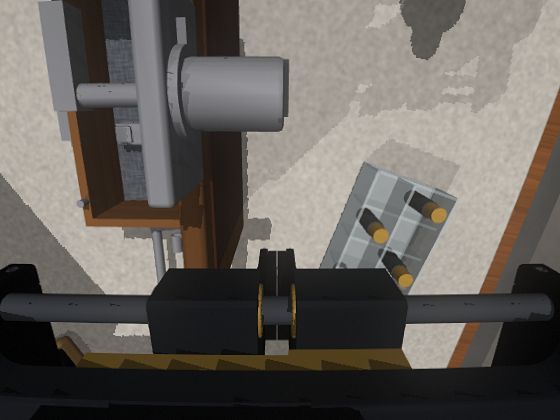

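The tips are behind the lid at x ≈ 0.115, z ≈ 0.197. The knob and plate at (200,95) stay clear of the gripper. I'll push the lid forward slowly along its arc.

Emit:
{"fn": "step_arm", "kwargs": {"slide": [[0, -6, 0], [0, -7, 0], [0, -7, 0.5], [0, -6, 0.5], [0, -6, 0.5], [0, -6, 0.5], [0, -6, 0.5], [0, -6, 1], [0, -6, 1], [0, -6, 1.5], [0, -6, 1.5], [0, 0, 0]], "twist": [0, 0, 0, 0, 0, 0, 0, 0, 0, 0, 0, 0]}}

```text
time: 23.12
position: [0.5996, -0.0967, 0.1762]
tool_rot: [0.643, 0.766, -0.001, -0.002]
ft_force: [0.1, -0.4, -0.5]
grip_width: 0.0006
```

Run:
```python
from h import *
print(bx(robot.get_obs()['position']));st();w=snap('wrist','w15')
```

```text
[ 0.046  -0.0913  0.1762]
t 23.12 pos [ 0.5996 -0.0967  0.1762] yaw 99.96 q [-0.34  0.54  1.51 -0.    1.09 -0.52] F [ 0.1 -0.4 -0.5] w 0.0006 tilt [-0.004  0.001]
```

View pics/w15.png

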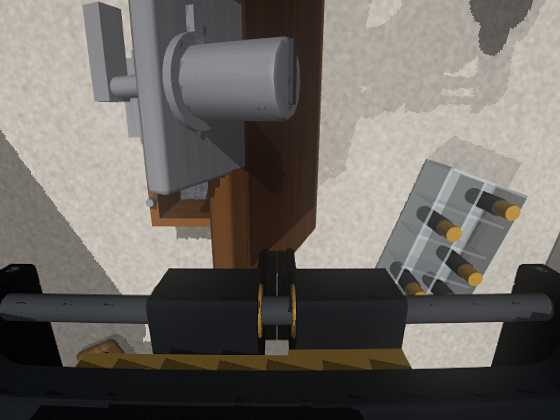

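Emit:
{"fn": "step_arm", "kwargs": {"slide": [[0, -5.5, 1.6], [0, -5.5, 1.7], [0, -5.5, 1.8], [0, -5.5, 2.2], [0, -5, 3], [0, -5, 3.2], [0, -5, 3.4], [0, -5, 3.6], [0, -4.4, 4], [0, -4.3, 4.2], [0, -4.2, 4.3], [0, -4.2, 4.4], [0, 0, 0]], "twist": [0, 0, 0, 0, 0, 0, 0, 0, 0, 0, 0, 0, 0]}}

```text
time: 24.25
position: [0.5419, -0.1069, 0.1383]
tool_rot: [0.643, 0.766, -0.001, -0.002]
ft_force: [-0.3, -0.5, -0.5]
grip_width: 0.0007
```

Run:
```python
from h import *
print(bx(robot.get_obs()['position']));st();w=snap('wrist','w16')
```

```text
[-0.0126 -0.0914  0.1383]
t 24.25 pos [ 0.5419 -0.1069  0.1383] yaw 99.96 q [-0.4   0.53  1.68 -0.    0.93 -0.57] F [-0.3 -0.5 -0.5] w 0.0007 tilt [-0.003  0.001]
```

View pics/w16.png

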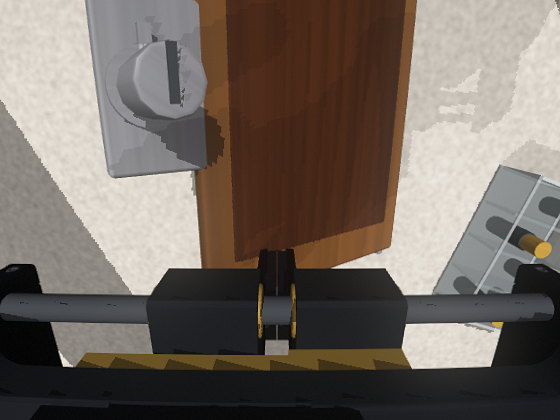

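Run:
```python
from h import *
w=load('w16')
for p in((215,240),(300,200),(380,150),(250,150),(150,30),(155,75)): print(p,bx(dep(w,*p)))
a=bx(dep(w,250,150));b=bx(dep(w,380,150)); print('phi',np.arctan2(a[2]-b[2],b[0]-a[0]))
```

```text
(215, 240) [-0.042  -0.07    0.1654]
(300, 200) [ 0.0017 -0.0567  0.1383]
(380, 150) [ 0.0564 -0.0326  0.1004]
(250, 150) [-0.0244 -0.0268  0.1562]
(150, 30) [-0.0588  0.0208  0.1813]
(155, 75) [-0.0479  0.0018  0.2105]
phi 0.6043853185105792
```

The lid is at 0.60 rad, as planned. I'll continue down to the springs.

Emit:
{"fn": "step_arm", "kwargs": {"slide": [[0, -3.4, 4.8], [0, -3.4, 5], [0, -3.4, 5], [0, -3.4, 5], [0, -2, 4.4], [0, -2, 4.4], [0, -2, 4.4], [0, -2, 4.4], [0, -1.5, 4.4], [0, -1, 4], [0, -1, 4], [0, -1, 3.5], [0, -0.5, 2.5], [0, 0, 1], [0, 0, 0]], "twist": [0, 0, 0, 0, 0, 0, 0, 0, 0, 0, 0, 0, 0, 0, 0]}}

```text
time: 25.55
position: [0.5175, -0.1117, 0.0826]
tool_rot: [0.643, 0.766, -0.0, -0.0]
ft_force: [0.4, 0.1, -0.5]
grip_width: 0.0006
```

Run:
```python
from h import *
print(bx(robot.get_obs()['position']));st();w=snap('wrist','w17')
```

```text
[-0.0374 -0.0919  0.0826]
t 25.55 pos [ 0.5175 -0.1117  0.0826] yaw 99.98 q [-0.42  0.59  1.78 -0.    0.77 -0.6 ] F [ 0.4  0.1 -0.5] w 0.0006 tilt [-0.  0.]
```

View pics/w17.png

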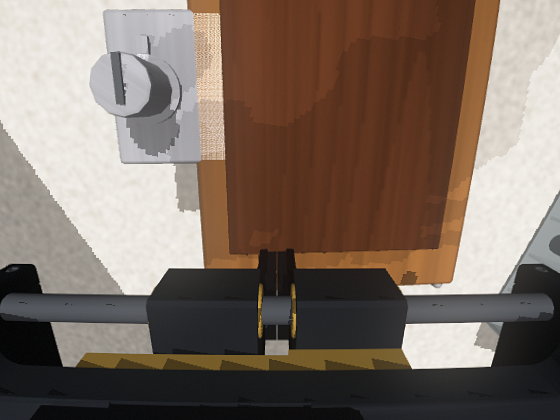

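Run:
```python
from h import *
w=load('w17')
pts=[(220+8*i,150+(i%5)*12) for i in range(2,26)]
P=np.array([bx(dep(w,*p)) for p in pts if 205<p[0]<430]); k=np.polyfit(P[:,0],P[:,2],1); print('phi',np.arctan(-k[0]),'z at hinge',np.polyval(k,.07),'z at -.08',np.polyval(k,-.08))
for p in((130,80),(110,90),(147,40),(170,150)): print(p,bx(dep(w,*p)))
```

```text
phi 0.06550672142822768 z at hinge 0.08830299379492276 z at -.08 0.09814308107037172
(130, 80) [-0.091   0.0022  0.131 ]
(110, 90) [-0.0979 -0.0014  0.1333]
(147, 40) [-0.0945  0.0217  0.1006]
(170, 150) [-0.0894 -0.0276  0.0971]
```

The lid rests on its springs at about 0.066 rad. I'll rise, open, and move over the knob, keeping the jaw axis along box x so there is twist range left.

Emit:
{"fn": "step_arm", "kwargs": {"slide": [[0, 0, -15], [0, 0, -25], [0, 0, -20], [0, 0, 0], [15, -10, 0], [25, -15, 0], [25, -15, 0], [18, -12, 0], [8, -6, 0], [0, -2, 0], [0, 0, 0], [0, 0, 0]], "twist": [0, 0, 0, 0, 0, 0, 0, 0, 0, 0, 0, 0], "jaw": 50}}

```text
time: 26.6
position: [0.4446, -0.0337, 0.143]
tool_rot: [0.643, 0.766, 0.0, 0.001]
ft_force: [0.5, 0.0, -0.3]
grip_width: 0.0499
```

Run:
```python
from h import *
print(bx(robot.get_obs()['position']));w=snap('wrist','w18');snap('scene','s18')
togo(wd(-.0974,0,.095),99.9)
```

```text
[-0.0959 -0.0025  0.143 ]
t 26.7 pos [ 0.4445 -0.0337  0.1429] yaw 99.92 q [-0.33  0.4   1.94 -0.    0.8  -0.5 ] F [0.6 0.1 0.1] w 0.0498 tilt [ 0.002 -0.001]
togo mm [ 2.6 -1.5 47.9] twist 0.0
after twist [ 2.5 -1.4 47.9]
```

View pics/w18.png

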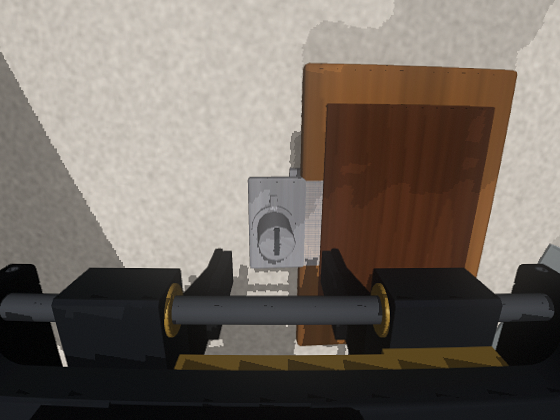

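View pics/s18.png

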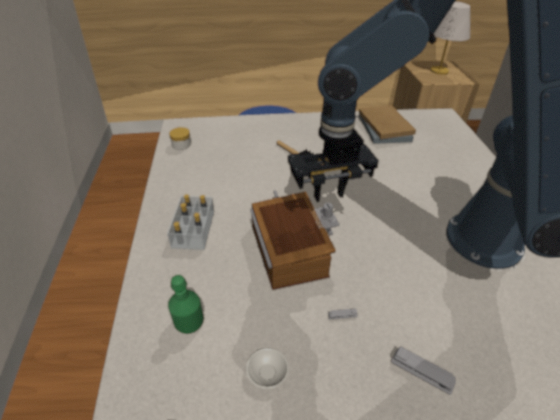

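The knob is between the fingers, its top at (275,238), with its nose at (274,200) pointing box-left. I'll measure its centre.

Run:
```python
from h import *
w=load('w18')
m=(w['depth']>0)
pts=[]
for v in range(215,262):
  for u in range(250,300):
    P=bx(dep(w,u,v))
    if P[2]>.125: pts.append(P)
pts=np.array(pts); print(len(pts),pts.min(0),pts.max(0),np.median(pts,0)); top=pts[pts[:,2]>.130]; print(top.min(0),top.max(0))
print(bx(dep(w,274,200)),bx(dep(w,274,190)),bx(dep(w,310,200)))
```

```text
1101 [-0.1067 -0.0114  0.1251] [-0.0836  0.0803  0.3175] [-0.0951  0.0024  0.1319]
[-0.1065 -0.0114  0.1301] [-0.0837  0.0803  0.3175]
[-0.0965  0.0207  0.101 ] [-0.0965  0.027   0.0974] [-0.0708  0.0194  0.0963]
```

Emit:
{"fn": "step_arm", "kwargs": {"slide": [[2.5, 1, 10], [0, 0, 15], [0, 0, 12], [0, 0, 7], [0, 0, 4], [0, 0, 1], [0, 0, 0]], "twist": [0, 0, 0, 0, 0, 0, 0]}}

```text
time: 27.28
position: [0.4437, -0.0302, 0.0938]
tool_rot: [0.643, 0.766, 0.0, 0.0]
ft_force: [-0.0, -0.4, -0.2]
grip_width: 0.0498
```

Emit:
{"fn": "step_arm", "kwargs": {"slide": [[0, 0, 0], [0, 0, 0], [0, 0, 0], [0, 0, 0], [0, 0, 0], [0, 0, 0], [0, 0, 0], [0, 0, 0], [0, 0, 0]], "twist": [0, 0, 0, 0, 0, 0, 0, 0, 0], "jaw": 15, "force": 50}}

```text
time: 28.03
position: [0.4428, -0.03, 0.0939]
tool_rot: [0.643, 0.766, -0.0, -0.0]
ft_force: [-0.8, -2.1, 2.1]
grip_width: 0.0232
```

Run:
```python
from h import *
print(bx(robot.get_obs()['position']));st();w=snap('wrist','w19')
```

```text
[-0.097   0.0014  0.0939]
t 28.03 pos [ 0.4428 -0.03    0.0939] yaw 100.0 q [-0.32  0.5   1.98 -0.    0.66 -0.49] F [-0.8 -2.1  2.1] w 0.0232 tilt [-0.001 -0.   ]
```

View pics/w19.png

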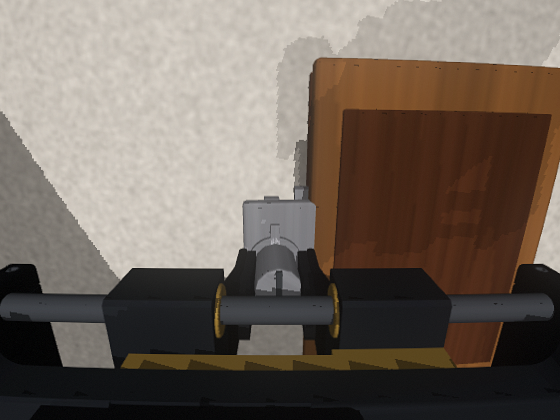

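The knob is gripped at 23 mm. I'll press it down.

Emit:
{"fn": "step_arm", "kwargs": {"slide": [[0, -0.4, 2], [0, -0.4, 3], [0, -0.4, 3], [0, -0.4, 3], [0, -0.4, 2], [0, 0, 0], [0, 0, 0]], "twist": [0, 0, 0, 0, 0, 0, 0], "force": 60}}

```text
time: 28.67
position: [0.4407, -0.0303, 0.0817]
tool_rot: [0.643, 0.766, -0.0, -0.0]
ft_force: [-6.2, -3.5, 14.4]
grip_width: 0.0228
```

Run:
```python
from h import *
print(bx(robot.get_obs()['position']));st();w=snap('wrist','w20')
P=np.array([bx(dep(w,u,v)) for u in range(350,540,12) for v in range(130,250,15)]); P=P[(P[:,2]>.07)&(P[:,2]<.11)]
k=np.polyfit(P[:,0],P[:,2],1); print('phi',-k[0],np.polyval(k,-.07))
```

```text
[-0.0992  0.0014  0.0817]
t 28.67 pos [ 0.4407 -0.0303  0.0817] yaw 99.98 q [-0.32  0.52  2.   -0.    0.62 -0.5 ] F [-6.2 -3.5 14.4] w 0.0228 tilt [-0. -0.]
phi -0.0007850443437153506 0.08791385803093268
```

The lid reads 0 rad with 14 N of press. I'll add a little margin and turn clockwise.

Emit:
{"fn": "step_arm", "kwargs": {"slide": [[0, 0, 1], [0, 0, 0], [0, 0, 0], [0, 0, 0], [0, 0, 0], [0, 0, 0], [0, 0, 0], [0, 0, 0], [0, 0, 0]], "twist": [0, 3, 5, 5, 5, 5, 5, 5, 5]}}

```text
time: 29.47
position: [0.4408, -0.0304, 0.0815]
tool_rot: [0.858, 0.513, -0.0, 0.0]
ft_force: [-6.9, -2.4, 22.4]
grip_width: 0.0227
```

Emit:
{"fn": "step_arm", "kwargs": {"slide": [[0, 0, 0], [0, 0, 0], [0, 0, 0], [0, 0, 0], [0, 0, 0], [0, 0, 0], [0, 0, 0], [0, 0, 0], [0, 0, 0], [0, 0, 0]], "twist": [5, 5, 5, 5, 5, 5, 4, 3, 0, 0]}}

```text
time: 30.3
position: [0.4409, -0.0306, 0.0815]
tool_rot: [0.976, 0.217, 0.0, 0.001]
ft_force: [-6.7, -3.5, 21.9]
grip_width: 0.0225
```

Run:
```python
from h import *
print(bx(robot.get_obs()['position']));st();print(robot.get_obs()['moment']);w=snap('wrist','w21')
```

```text
[-0.099   0.0012  0.0815]
t 30.3 pos [ 0.4409 -0.0306  0.0815] yaw 25.04 q [-0.32  0.52  2.   -0.    0.62  0.81] F [-6.7 -3.5 21.9] w 0.0225 tilt [ 0.    -0.001]
[-0.63869025  1.12795228  0.10311872]
```

View pics/w21.png

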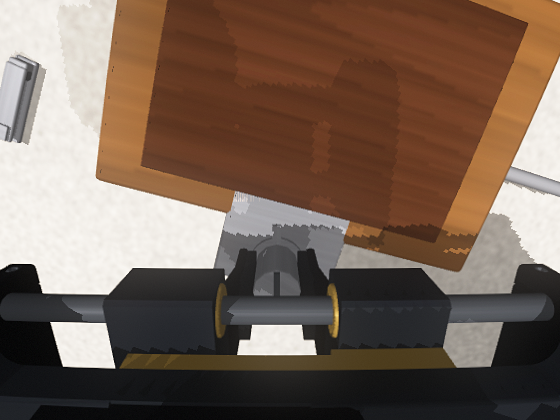

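The knob turned the full 75° with the grip, its slot still lined up with the jaws at (277,280). I'll release and rise.

Emit:
{"fn": "step_arm", "kwargs": {"slide": [[0, 0, -1], [0, 0, -1], [0, 0, 0], [0, 0, 0], [0, 0, 0], [0, 0, 0], [0, 0, 0], [0, 0, 0], [0, 0, 0]], "twist": [0, 0, 0, 0, 0, 0, 0, 0, 0], "jaw": 50, "force": 20}}

```text
time: 31.1
position: [0.4413, -0.0302, 0.0817]
tool_rot: [0.976, 0.216, -0.0, -0.0]
ft_force: [-0.9, 0.3, 0.5]
grip_width: 0.05
```

Emit:
{"fn": "step_arm", "kwargs": {"slide": [[0, 0, -10], [0, 0, -20], [0, 0, -35], [0, 0, -35], [0, 0, -25], [-20, 0, 0], [-15, 0, 0], [0, 0, 0], [0, 0, 0]], "twist": [0, 0, 0, 0, 0, 0, 0, 0, 0]}}

```text
time: 31.85
position: [0.4093, -0.045, 0.207]
tool_rot: [0.976, 0.216, 0.0, -0.0]
ft_force: [0.9, 0.8, 0.6]
grip_width: 0.05
```

Run:
```python
from h import *
print(bx(robot.get_obs()['position']));st();w=snap('wrist','w22');snap('scene','s22')
```

```text
[-0.1325 -0.0076  0.207 ]
t 31.85 pos [ 0.4093 -0.045   0.207 ] yaw 24.9 q [-0.38  0.24  1.94  0.    0.96  0.75] F [0.9 0.8 0.6] w 0.05 tilt [0. 0.]
```

View pics/w22.png

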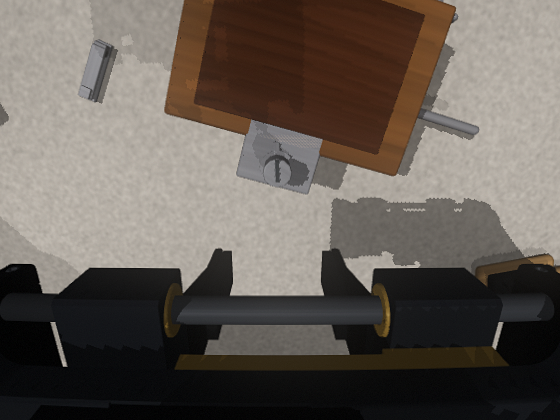

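View pics/s22.png

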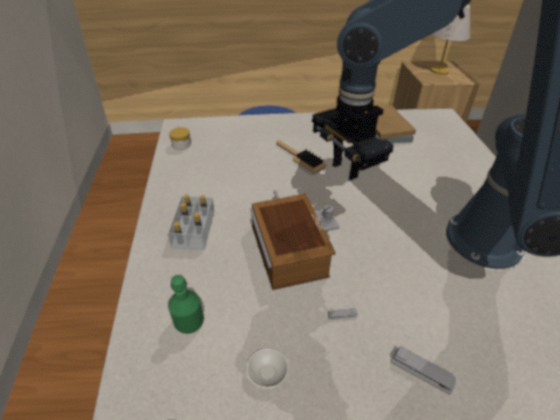

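The lid looks shut, with the knob free at (277,170). I'll check the lid angle, the knob turn and whether the objects to leave alone have moved.

Run:
```python
from h import *
w=load('w22')
P=np.array([bx(dep(w,u,v)) for u in range(215,410,8) for v in range(15,105,6)]); P=P[(P[:,2]>.075)&(P[:,2]<.11)]
k=np.polyfit(P[:,0],P[:,2],1); print('phi',-k[0],'z hinge',np.polyval(k,.07),'z front',np.polyval(k,-.08))
cv2.imwrite('pics/w22c.png',cv2.resize(w['color'][110:205,225:330],None,fx=6,fy=6,interpolation=cv2.INTER_CUBIC))
a=load('scene0')['color'].astype(int);b=load('s22')['color'].astype(int)
for n,(x,y,W,H) in dict(dish=(240,340,55,55),bottle=(160,268,50,70),org=(162,188,58,65),brush=(272,135,58,40)).items():
    print(n,np.abs(a-b)[y:y+H,x:x+W].mean().round(1))
```

```text
phi 0.016819558136675565 z hinge 0.08787545989610339 z front 0.09039839361660473
dish 11.1
bottle 2.3
org 2.1
brush 11.8
```

View pics/w22c.png

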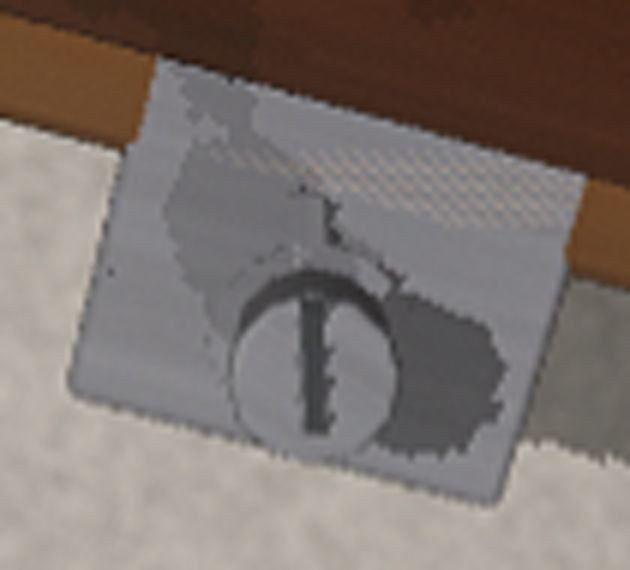

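```bash
python3 -c "
from rig import robot
print(robot.hand_in())"
```

```text
the job is handed in; nothing more can be done
None
```

The job is done and handed in at about 32 s of the 72 s allowed. The hair clip is in the box and the lid is latched shut.

- **Clip:** I picked the middle-sized clip (about 89 × 25 mm in the images) and laid it in the box. It was last seen lying flat inside just before the lid came down.
- **Stay lever:** I pushed it forward until its bar sat at the height given for fully swung over, about 1.2 rad.
- **Lid:** I lowered it slowly on to the springs, where it measured about 0.066 rad. I then pressed it to 0 rad by the knob with 14–22 N and turned the knob about 75° clockwise.
- **Last checks after letting go:** The lid held at about 0.017 rad, inside the range given for a latched lid. The knob's slot showed the full turn, and the gripper was clear of everything.

**Disagreements along the way:**
- **Fingertips:** They sat about 13 mm behind the reported TCP, not 17 mm ahead as the text says. My first two clip grasps closed above the clip. I found the offset in the depth images and allowed for it from then on.
- **Wrong move:** I made one sideways move the wrong way above the box; it touched nothing.
- **Dish and brush:** The before/after picture comparison differed around both (about 11 grey levels, against about 2 for the bottle and organizer). I put this down to arm shadow. The arm did not go near them and both look in place, but I did not measure their positions again.

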